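Change over the beakers on the air drier

TASK

First shut the air valve of the drier. With the air off, take the dry beakers off the drier's pegs and stand them mouth down in the storage tray, and put every rinsed beaker from the draining board upside down over a peg of its own, rim fully down on the peg's rest. Only when all that is done, turn the air fully on again, and do not disturb the bottles and the jar.

Things in the scene. Friction and masses are not known exactly. Their poses are not given: they have to be found in the camera images.
- wet1: Rinsed beaker, lying on its side on the draining board, mouth away from the robot and downhill: straight white plastic, 48 mm outside diameter, 90 mm tall, wall 3 mm, floor 4 mm, about 60 g. Origin: centre of its mouth, in the plane of the rim; z axis along the beaker from mouth to closed end (at z = 90 mm), so z is up when it is mouth down. May be absent (None).
- wet2: Rinsed beaker, lying on its side on the draining board, mouth away from the robot and downhill: straight white plastic, 48 mm outside diameter, 90 mm tall, wall 3 mm, floor 4 mm, about 60 g. Origin: centre of its mouth, in the plane of the rim; z axis along the beaker from mouth to closed end (at z = 90 mm), so z is up when it is mouth down. May be absent (None).
- wet3: Rinsed beaker, lying on its side on the draining board, mouth away from the robot and downhill: straight white plastic, 48 mm outside diameter, 90 mm tall, wall 3 mm, floor 4 mm, about 60 g. Origin: centre of its mouth, in the plane of the rim; z axis along the beaker from mouth to closed end (at z = 90 mm), so z is up when it is mouth down. May be absent (None).
- dry1: Dry beaker, standing mouth down over one of the drier's pegs at the start: straight white plastic, 48 mm outside diameter, 90 mm tall, wall 3 mm, floor 4 mm, about 60 g. Origin: centre of its mouth, in the plane of the rim; z axis along the beaker from mouth to closed end (at z = 90 mm), so z is up when it is mouth down. May be absent (None).
- dry2: Dry beaker, standing mouth down over one of the drier's pegs at the start: straight white plastic, 48 mm outside diameter, 90 mm tall, wall 3 mm, floor 4 mm, about 60 g. Origin: centre of its mouth, in the plane of the rim; z axis along the beaker from mouth to closed end (at z = 90 mm), so z is up when it is mouth down. May be absent (None).
- dry3: Dry beaker, standing mouth down over one of the drier's pegs at the start: straight white plastic, 48 mm outside diameter, 90 mm tall, wall 3 mm, floor 4 mm, about 60 g. Origin: centre of its mouth, in the plane of the rim; z axis along the beaker from mouth to closed end (at z = 90 mm), so z is up when it is mouth down. May be absent (None).
- drier: Fixed white air drier, 150 mm (x) by 290 mm (y) by 45 mm high with a steel deck and three upright round steel blow pegs in a row along its y axis, 90 mm apart. Origin: centre of its underside, on the table. An air pipe with a brass ball valve runs along its +y end (see valve).
- peg1 (a point): Foot of the first blow peg (drier's y = -90 mm): on the peg's axis, 50 mm above the table, level with the top of the star-shaped rest (spokes 32 mm long) on which a beaker's rim sits. The peg is 12 mm thick and stands 65 mm above this point, with a round tip. Axes are the drier's.
- peg2 (a point): Foot of the middle blow peg (at the drier's y = 0), otherwise as peg1.
- peg3 (a point): Foot of the third blow peg (at the drier's y = +90 mm, the one next to the valve), otherwise as peg1.
- valve (a joint): Quarter-turn handle of the air valve, turning level about an upright stem; stays where it is left (about 0.2 N m). 0 = closed, at its stop: handle across the air pipe, along the drier's +y, away from the drier. 1.571 = fully open, at its stop: handle along the pipe, along the drier's -x, towards the robot. Opens anticlockwise seen from above.
- valve_pivot (a point): Point on the axis of the valve handle, 73 mm above the table, at the height of the handle; 45 mm to -x and 185 mm to +y of the drier's origin in its own axes.
- valve_grip (a point): Middle of the black sleeve of the valve handle, 60 mm from the pivot axis; moves with the handle. The sleeve is a bar 52 mm long, 16 mm wide, 14 mm high; its y axis points outwards along the handle. Free below, except that the open handle lies above the air pipe (pipe top 39 mm above the table).
- board: Fixed stainless draining board, 240 mm (x) by 335 mm (y), falling by 0.24 rad towards its +x, away from the robot; plate top 42 mm above the table at its middle. 8 round-topped ridges, 37.5 mm apart, 8 mm wide, 9 mm high, run down the slope; a beaker lies between two, its axis 26 mm above the plate. Side rims 20 mm, lower rim 10 mm high. Origin on the table under its middle.
- tray: Fixed low aluminium storage tray for dry beakers, 260 mm (x) by 110 mm (y), walls 3 mm thick and 22 mm high, floor 3 mm above the table; empty at the start. Origin: centre of its underside.
- amber_bottle: Bystander: capped brown glass bottle, 68 mm wide, 150 mm tall, standing beyond the drier and tray. Origin: centre of its underside.
- dropper_bottle: Bystander: small capped brown bottle, 33 mm wide, 80 mm tall. Origin: centre of its underside.
- ointment_jar: Bystander: white jar with orange lid, 56 mm wide, 50 mm tall. Origin: centre of its underside.
Things that resemble listed ones, but are neither listed nor needed, are in the scene too. Leave any blue look-alike of the dry2 alone.

How it is judged:
By the outcome, as a careful person would: the job done as asked, in the order asked, and still so for the second after the job is handed in, with the robot touching nothing.
Of wet1, wet2, wet3 only 2 to 3 are there at a start; the rules pass over those that are not, and their reading is None.
Of dry1, dry2, dry3 only 2 to 3 are there at a start; the rules pass over those that are not, and their reading is None.
At some moment in a run one of wet1, wet2, wet3 may be knocked a few centimetres aside while the robot is not near it.
It also fails if it takes over 210 s, if anything falls off the work surface, if the arm or the gripper's body presses on something with over 40 N, if the wrist force passes 120 N, or if a joint passes its speed limit or range.

ROBOT

A 6-joint arm with a two-finger parallel gripper is mounted at the origin on the work surface. World frame = base frame: x ahead of the robot, y to its left, z up, the work surface at z = 0. Lengths are in m, angles in rad, forces in N, time in s.
With the tool pointing down it reaches from about 0.3 to 0.775 m from the base axis. Payload 14.6 kg.
Tool frame: the origin (TCP) lies midway between the tips of the shut fingers; the grasp point (between the pads) lies 19 mm behind it (ctrl.pinch_z is the z of the grasp point in the tool frame, in m); z points along the fingers, y is the line along which they close (so a half turn about z gives the same grasp; the last joint's range is limited). The gripper opens to 94 mm and grips with 3 to 60 N. Pads are 16 mm wide; open, the fingers measure 119 mm over their backs; the gripper's body (75 mm by 177 mm) begins 78 mm behind the grasp point.
Start: joints at [1.081, 0.3, 1.521, -0, 1.321, -0.067], TCP at [0.226, 0.502, 0.205] pointing down, gripper open.
Joint ranges: [-3.03, 3.03], [-0.79, 2.21], [0.23, 2.52], [-1.04, 4.18], [0, 3.07], [-2.55, 2.55]. Speed limits (rad/s): [2.22, 2.22, 2.57, 3.14, 3.14, 3.14].

INTERFACE

Orientations are given as [roll, pitch, yaw] about the fixed x, y, z axes, in that order (R = Rz(yaw) Ry(pitch) Rx(roll)).
In Python, from station import ctrl, camera, ticket gives the robot as it stands. The module is installed in compiled form; this text tells all that it offers.
- The arm moves only by the shell command python3 -m inch 'ROWS' [FORCE]. ROWS is text: rows parted by semicolons, each of 7 numbers parted by spaces: the opening, from -1 (shut) to 1 (fully open), then the shift along the tool's x, y, z in units of 0.03 m (1.0 is 0.03 m), then the turn, a rotation vector about the tool's x, y, z in units of 10 degrees (1.0 is 10 degrees). In form: grip dx dy dz rx ry rz; .... A call has 1 to 10 rows; each row shifts and turns the commanded pose from where the row before left it, along the tool's axes as they then stand; what a row does not reach is not made up. A row lasts 1/8 s, in which the tool goes at most 62.5 mm and 10.7 degrees, less where a joint would pass 70% of its speed; a pose out of reach is approached as far as the arm can. A call with a number of a shift or a turn outside -1 to 1 is refused whole. A call with a gripper value outside its range is refused whole. The fingers move at their own pace and stop on an object; FORCE is the grip in N (left out, the last holds). Time passes only in rows, so rows that do not move let the fingers close. It gives the time, the measured TCP pose, the force, the opening and the grip force at its end, in the units of the state.
- ctrl.get_obs(): the state, without advancing time (a new reading comes with each control period).
- camera(name): name is "scene" or "top"; returns a dict with "img" (420x560x3 uint8, blue, green, red), "range_z" (420x560 float32, m along the optical axis (not along the pixel's ray), 0 where there is no reading), "intrinsics" (3x3 intrinsics, pixels), "k1" (the pictures are not rectified: a ray, as slopes to the right and down, at radius r is drawn at 1 + k1 r^2 times it, then the intrinsics apply), "view" (4x4, takes a point from world to camera coordinates). Camera axes: x right, y down, z forward; pixel columns grow to the right and rows downward; lengths in m; the calibration is good to about 2 mm. A picture is of the moment at which its call begins.
- ticket.hand_in(): hands the job in; it is judged then, once.
The state is a dict: "time_s": time; "qpos": joint angles; "joint_vel": joint speeds; "tau": joint torques, N m; "ee_pos": TCP position; "eef_rot": TCP orientation; "force": force on the tool from outside, world axes, zero at the start; "moment": the same for the moment, N m; "grip_width": finger opening in m; "grip_force": force on a finger pad.
Only numpy, scipy, OpenCV 4.12 (cv2) and the standard library are available. Lean on these libraries where they do the work, as an engineer would, in place of code of your own. Each camera call takes 0.05 s, during which the arm holds its last target. There are 200 camera calls.

## Working session

There is one attempt and no reset: what is moved stays moved. The work goes in short steps, Python scripts to look and compute and a shell command to move; the robot and the scene stay as the last step left them, time stands still between calls to the robot, and variables do not carry over. Pictures are saved under pics/ and viewed, at most 14 in all, crops included, and the job is handed in when it is done.

```bash
mkdir -p pics; cat > h.py <<'E'
import numpy as np, cv2
from station import ctrl, camera, ticket
from scipy.spatial.transform import Rotation as R
def pix2w(c,u,v,z=None):
    """z=None: use depth; else intersect with world plane z"""
    K=c["intrinsics"];k=c["k1"];V=np.array(c["view"])
    d=np.array([(u-K[0][2])/K[0][0],(v-K[1][2])/K[1][1]]);s=d.copy()
    for _ in range(20): s=d/(1+k*(s@s))
    ray=np.array([s[0],s[1],1]);Ri=V[:3,:3].T;o=-Ri@V[:3,3]
    if z is None:
        return o+Ri@ray*c["range_z"][int(round(v)),int(round(u))]
    w=Ri@ray; return o+w*(z-o[2])/w[2]
def cloud(c):
    K=np.array(c["intrinsics"]);V=np.array(c["view"]);h,w=c["range_z"].shape
    uu,vv=np.meshgrid(np.arange(w),np.arange(h))
    d=np.stack([(uu-K[0,2])/K[0,0],(vv-K[1,2])/K[1,1]],-1);s=d.copy()
    for _ in range(20): s=d/(1+c["k1"]*(s**2).sum(-1,keepdims=True))
    p=np.concatenate([s,np.ones((h,w,1))],-1)*c["range_z"][...,None]
    return (p-V[:3,3])@V[:3,:3]
def w2pix(c,P):
    V=np.array(c["view"]);K=c["intrinsics"];p=V[:3,:3]@np.array(P)+V[:3,3];s=p[:2]/p[2]
    s=s*(1+c["k1"]*(s@s)); return K[0][0]*s[0]+K[0][2],K[1][1]*s[1]+K[1][2]
E
python3 - <<'E'
from h import *
for n in("scene","top"):
    c=camera(n); cv2.imwrite(f"pics/{n}0.png",cv2.resize(c["img"],(784,588))); np.savez(f"{n}0.npz",**c)
    V=np.array(c["view"]);print(n,-V[:3,:3].T@V[:3,3],V[:3,:3].round(2).tolist(),c["k1"],np.array(c["intrinsics"]).tolist())
o=ctrl.get_obs();print(o, ctrl.pinch_z)
E
```

```text
scene [1.22184788 0.08653031 0.94685871] [[-0.16, 0.99, 0.0], [0.78, 0.13, -0.61], [-0.6, -0.1, -0.79]] -0.07233306952360308 [[409.6621927838225, 0.0, 283.9728676509699], [0.0, 409.6621927838225, 207.7686339282645], [0.0, 0.0, 1.0]]
top [ 0.33004791 -0.02423778  1.20001343] [[0.0, -1.0, -0.01], [-0.98, -0.0, -0.21], [0.21, 0.01, -0.98]] 0.030359407419073132 [[381.177768013104, 0.0, 282.3845917772688], [0.0, 381.177768013104, 215.1112212550444], [0.0, 0.0, 1.0]]
{'time_s': 0.1, 'qpos': array([ 1.08139331e+00,  3.00443081e-01,  1.52150660e+00,  3.39284499e-06,
        1.32069447e+00, -6.65813677e-02]), 'joint_vel': array([ 0.00013317, -0.00023986, -0.00273063,  0.00231907,  0.00022888,
        0.00052681]), 'tau': array([-1.16041218e-03, -5.32639503e+01, -3.53289735e+01,  7.08821020e-02,
        2.34361592e-02, -5.37513790e-05]), 'ee_pos': array([0.22556861, 0.50136417, 0.20493321]), 'eef_rot': array([-3.14054371e+00, -7.32374638e-05,  2.71877013e+00]), 'force': array([-0.69716406, -0.13651853, -0.05100364]), 'moment': array([-0.00562033, -0.02018179, -0.05996015]), 'grip_force': 0.0, 'grip_width': 0.09394853369073689} -0.0188
```

View pics/scene0.png

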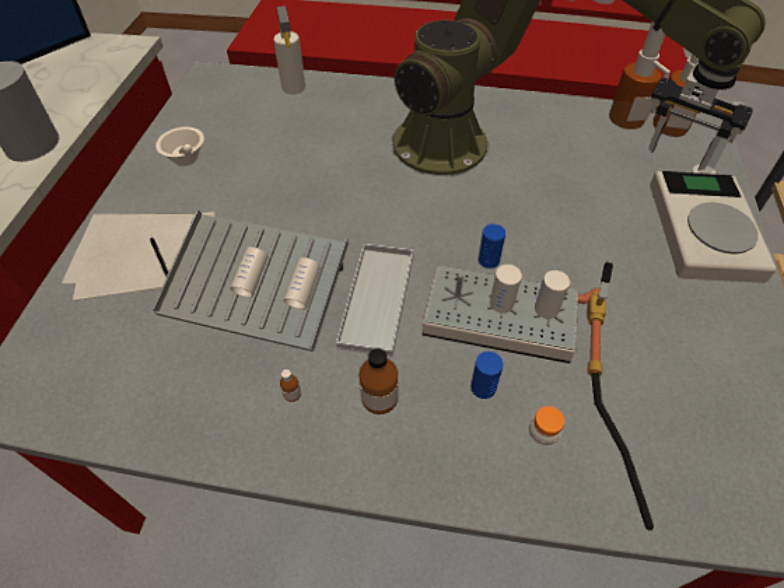

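View pics/top0.png

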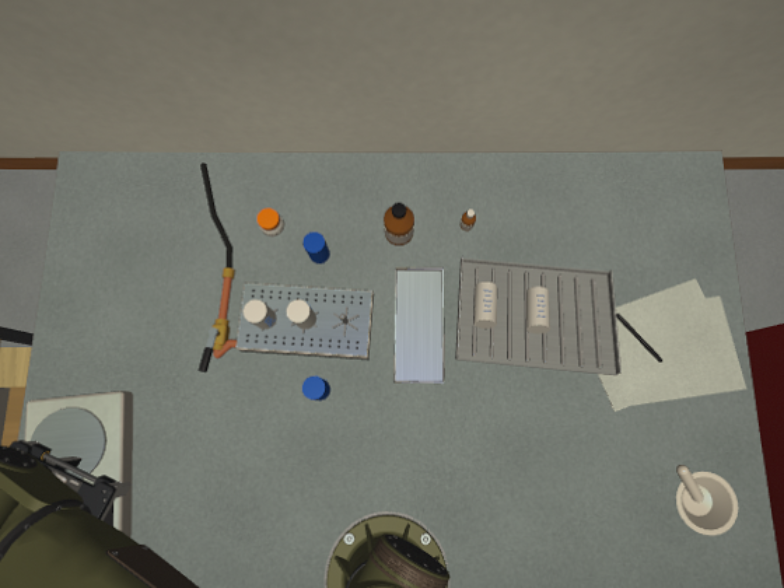

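The scene picture shows two white beakers on the board, at (249,272) and (301,283), and two on pegs, at (506,290) and (552,296). The peg at (458,290) is free. The valve handle at (605,275) points towards the robot, so it is open. The blue beakers at (491,246) and (487,375) are the look-alikes and stay where they are.

In the top view the dry beakers are at (256,312) and (300,313), the wet ones at (486,305) and (539,306), and the free peg at (345,321).

```bash
cat > m.py <<'E'
from h import *
def circ(P):
    A=np.c_[2*P[:,:2],np.ones(len(P))];s=np.linalg.lstsq(A,(P[:,:2]**2).sum(1),rcond=None)[0];return s[:2]
E
python3 - <<'E'
from m import *
C={n:dict(np.load(n+"0.npz")) for n in("scene","top")}
s=560/784
seeds={"top":dict(dryA=(256,312),dryB=(300,313),blueF=(315,388),blueB=(315,243),wetA=(486,305),wetB=(539,306),peg1=(345,320),handle=(206,360),brass=(222,328),amb=(399,210),drop=(470,213),jar=(268,217)),
"scene":dict(dryA=(556,280),dryB=(508,274),blueF=(492,232),blueB=(488,360),wetA=(301,283),wetB=(249,272),peg1=(458,280),handle=(606,273))}
for n,c in C.items():
    W=cloud(c)
    for k,(u,v) in seeds[n].items(): print(n,k,W[int(v*s),int(u*s)].round(3))
W=np.concatenate([cloud(c)[c["range_z"]>0].reshape(-1,3) for c in C.values()])
img=np.concatenate([c["img"][c["range_z"]>0].reshape(-1,3) for c in C.values()]).astype(int)
src=np.concatenate([np.full((c["range_z"]>0).sum(),i) for i,c in enumerate(C.values())])
# tops of beakers (per cam): points z near .14
for i in(0,1):
  for lab,ctr in dict(dryA=(.52,.21),dryB=(.52,.13)).items():
    pass
np.savez("w.npz",W=W,img=img,src=src)
# corners: drier, tray, board, in 784 px top
c=C["top"]
for lab,z,pts in(("drier",.045,[(244,283),(373,290),(369,359),(237,350)]),("tray",.022,[(396,269),(443,270),(443,382),(395,382)]),("board",None,[(462,262),(610,272),(616,373),(457,359)])):
    print(lab,[ (pix2w(c,u*s,v*s,z)).round(3).tolist() for u,v in pts])
E
```

```text
scene dryA [0.535 0.269 0.139]
scene dryB [0.533 0.18  0.138]
scene blueF [0.385 0.149 0.091]
scene blueB [0.693 0.161 0.09 ]
scene wetA [ 0.579 -0.202  0.089]
scene wetB [ 0.566 -0.314  0.085]
scene peg1 [0.536 0.093 0.104]
scene handle [0.452 0.379 0.081]
top dryA [0.534 0.267 0.139]
top dryB [0.532 0.176 0.139]
top blueF [0.383 0.148 0.087]
top blueB [0.695 0.158 0.092]
top wetA [ 0.56  -0.209  0.088]
top wetB [ 0.557 -0.322  0.086]
top peg1 [0.524 0.089 0.102]
top handle [0.441 0.38  0.078]
top brass [0.514 0.361 0.052]
top amb [ 0.746 -0.025  0.15 ]
top drop [ 0.767 -0.18   0.081]
top jar [0.768 0.274 0.053]
drier [[0.615, 0.32, 0.045], [0.6, 0.033, 0.045], [0.447, 0.04, 0.045], [0.466, 0.326, 0.045]]
tray [[0.654, -0.018, 0.022], [0.652, -0.125, 0.022], [0.399, -0.121, 0.022], [0.399, -0.016, 0.022]]
board [[0.666, -0.167, 0.039], [0.644, -0.499, 0.033], [0.416, -0.478, 0.071], [0.444, -0.147, 0.074]]
```

```bash
python3 - <<'E'
from h import *
a=dict(np.load("top0.npz"))["img"]; 
cv2.imwrite("pics/cr1.png",cv2.resize(a[190:285,135:275],None,fx=5.6,fy=5.6,interpolation=cv2.INTER_CUBIC))
E
```

```text
(no output)
```

View pics/cr1.png

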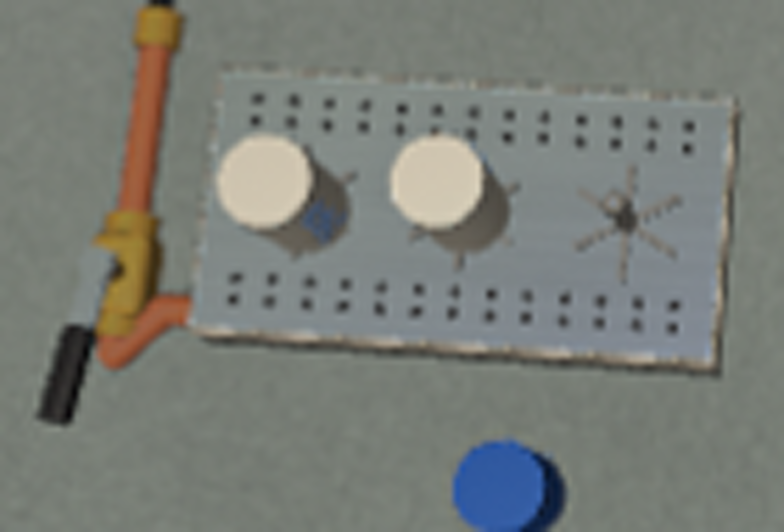

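```bash
cat >> m.py <<'E'
def pts(names=("scene","top"),live=True):
    out={}
    for n in names:
        c=camera(n) if live else dict(np.load(n+"0.npz"))
        m=c["range_z"]>0; out[n]=(cloud(c)[m],c["img"][m].astype(int),c)
    return out
def box(W,x,y,z): return ((W>[x[0],y[0],z[0]])&(W<[x[1],y[1],z[1]])).all(1)
def wet(W,I,ctr):
    """fit axis of a lying beaker: bright points near ctr well above the board; PCA + radius-24 cylinder"""
    from scipy.optimize import least_squares
    m=box(W,(ctr[0]-.075,ctr[0]+.075),(ctr[1]-.05,ctr[1]+.05),(.0,.2))
    h=W[:,2]-(.042-.245*(W[:,0]-BX[0]))
    m&=(h>.02)&(h<.07); P=W[m]
    def res(p):
        d=np.array([1,p[2],p[3]]);d/=np.linalg.norm(d);q=P-[ctr[0],p[0],p[1]]
        return np.linalg.norm(np.cross(q,d),axis=1)-.024
    s=least_squares(res,[ctr[1],ctr[2]-.02,-.066,-.24],loss="soft_l1",f_scale=.002).x
    d=np.array([1,s[2],s[3]]);d/=np.linalg.norm(d);o=np.array([ctr[0],s[0],s[1]])
    t=(P-o)@d; return o,d,np.percentile(t,[1,99]),len(P),np.abs(res(s)).mean()
BX=(.5425,-.3228)
E
python3 - <<'E'
from m import *
D=pts(live=False)
for n,(W,I,c) in D.items():
    for k,x,y in(("dryA",.535,.269),("dryB",.532,.178)):
        m=box(W,(x-.035,x+.035),(y-.035,y+.035),(.133,.15));P=W[m];print(n,k,P.min(0).round(4),P.max(0).round(4),((P.min(0)+P.max(0))/2).round(4),np.median(P[:,2]).round(4))
    m=box(W,(.5,.56),(.06,.12),(.075,.13));P=W[m];print(n,"peg1",np.median(P,0).round(4),P[:,2].max())
    dk=box(W,(.40,.50),(.35,.42),(.074,.088))&(I.max(1)<60);P=W[dk];mu=P.mean(0);_,_,v=np.linalg.svd(P-mu);print(n,"handle",mu.round(4),v[0].round(3),((P-mu)@v[0]).min(),((P-mu)@v[0]).max(),len(P))
    for w in((.56,-.207,.088),(.558,-.32,.086)):
        o,d,t,N,e=wet(W,I,w);print(n,"wet",o.round(4),d.round(3),"ends",(o+d*t[0]).round(4),(o+d*t[1]).round(4),N,e.round(4))
    for k,x,y in(("blueF",.384,.148),("blueB",.694,.16),("amb",.746,-.025)):
        P=W[box(W,(x-.04,x+.04),(y-.04,y+.04),(.08,.17))];print(n,k,P.min(0).round(3),P.max(0).round(3))
E
```

```text
scene dryA [0.5098 0.246  0.1333] [0.5594 0.2937 0.1438] [0.5346 0.2699 0.1385] 0.1392
scene dryB [0.511  0.1589 0.133 ] [0.5587 0.2058 0.1437] [0.5348 0.1824 0.1383] 0.1392
scene peg1 [0.5325 0.0941 0.0995] 0.11555350218693873
scene handle [0.4459 0.3835 0.0791] [ 0.98  -0.2   -0.013] -0.02678824270530632 0.02290335112892342 81
scene wet [ 0.56   -0.2082  0.066 ] [ 0.967 -0.073 -0.245] ends [ 0.5183 -0.205   0.0765] [ 0.619  -0.2127  0.051 ] 577 0.0021
scene wet [ 0.558  -0.3223  0.0638] [ 0.965 -0.096 -0.245] ends [ 0.5077 -0.3173  0.0766] [ 0.5935 -0.3258  0.0548] 544 0.0013
scene blueF [0.359 0.129 0.08 ] [0.408 0.176 0.094]
scene blueB [0.671 0.139 0.08 ] [0.721 0.186 0.094]
scene amb [ 0.724 -0.053  0.08 ] [0.784 0.011 0.153]
top dryA [0.5107 0.2433 0.1335] [0.5578 0.29   0.1458] [0.5343 0.2666 0.1396] 0.1395
top dryB [0.5109 0.1562 0.134 ] [0.5576 0.2023 0.1444] [0.5342 0.1793 0.1392] 0.1395
top peg1 [0.5265 0.0917 0.1087] 0.11726164320417952
top handle [0.443  0.3816 0.0786] [-0.982  0.189 -0.004] -0.02571327974043547 0.024286817638897853 88
top wet [ 0.56   -0.2108  0.0662] [ 0.971 -0.053 -0.234] ends [ 0.5161 -0.2084  0.0768] [ 0.6119 -0.2136  0.0537] 506 0.0035
top wet [ 0.558  -0.324   0.0639] [ 0.967 -0.094 -0.238] ends [ 0.5061 -0.3189  0.0767] [ 0.5926 -0.3274  0.0554] 490 0.0021
top blueF [0.36  0.128 0.08 ] [0.406 0.174 0.094]
top blueB [0.672 0.138 0.08 ] [0.719 0.182 0.097]
top amb [ 0.715 -0.056  0.08 ] [0.775 0.009 0.156]
```

The views agree to about 3 mm, and the beaker and peg heights match the text (tops 0.1395 m, peg tip 0.116 m). The valve handle is about 0.13 rad short of fully open.

```bash
cat >> m.py <<'E'
def down(yaw): return R.from_euler("xyz",[np.pi,0,yaw])
def plan(*tg):
    """tg: (grasp xyz, Rotation). From the measured pose print turn, and the shift both in the old and in the new tool axes"""
    o=ctrl.get_obs();p=np.array(o["ee_pos"]);r=R.from_euler("xyz",o["eef_rot"])
    for g,r2 in tg:
        t=np.array(g)+r2.as_matrix()[:,2]*.0188
        print("turn/10deg",np.degrees((r.inv()*r2).as_rotvec()/10).round(2),"shift/30mm old axes",(r.inv().apply(t-p)/.03).round(2),"new axes",(r2.inv().apply(t-p)/.03).round(2))
        p,r=t,r2
E
python3 -c "
from m import *
plan(((.4445,.3825,.15),down(2.945)),((.4445,.3825,.079),down(2.945)))"
```

```text
turn/10deg [-0.01 -0.   -1.3 ] shift/30mm old axes [-8.28 -0.62  2.46] new axes [-7.93 -2.46  2.46]
turn/10deg [0. 0. 0.] shift/30mm old axes [ 0.   -0.    2.37] new axes [ 0.   -0.    2.37]
```

```bash
python3 -m inch '-0.1 0 0 0 0 0 -0.65; -0.1 0 0 0 0 0 -0.65; -0.1 -1 -0.3 0 0 0 0; -0.1 -1 -0.3 0 0 0 0; -0.1 -1 -0.3 0.3 0 0 0; -0.1 -1 -0.3 0.3 0 0 0; -0.1 -1 -0.3 0.3 0 0 0; -0.1 -1 -0.3 0.3 0 0 0; -0.1 -1 -0.3 0.3 0 0 0; -0.1 -0.93 -0.36 0 0 0 0' 8
python3 -m inch '-0.1 0 0 0.5 0 0 0; -0.1 0 0 0.4 0 0 0; -0.1 0 0 0 0 0 0'
python3 -c "
from m import *
plan(((.4445,.3825,.079),down(2.945)))"
```

```text
time_s: 1.35
ee_pos: [0.4452, 0.382, 0.1593]
eef_rot: [-3.14, -0.001, 2.946]
force: [0.8, -0.3, -0.6]
grip_width: 0.0423
grip_force: 0.0
time_s: 1.72
ee_pos: [0.4434, 0.3831, 0.1321]
eef_rot: [-3.14, -0.002, 2.947]
force: [0.4, -0.2, -0.1]
grip_width: 0.0423
grip_force: 0.0
turn/10deg [-0.01 -0.01  0.01] shift/30mm old axes [-0.04 -0.01  2.4 ] new axes [-0.04 -0.01  2.4 ]
```

```bash
python3 -m inch '-0.1 0 0 0.9 0 0 0; -0.1 0 0 0.9 0 0 0; -0.1 0 0 0.75 0 0 0; -0.1 0 0 0 0 0 0; -1 0 0 0 0 0 0; -1 0 0 0 0 0 0; -1 0 0 0 0 0 0; -1 0 0 0 0 0 0' 8
python3 -m inch '-1 -0.03 0.347 0 0 0 1; -1 -0.03 0.347 0 0 0 1; -1 0 0 0 0 0 0'
```

```text
time_s: 2.72
ee_pos: [0.4448, 0.383, 0.0576]
eef_rot: [3.141, 0.001, 2.946]
force: [-1.6, -0.8, 5.6]
grip_width: 0.016
grip_force: 8.0
time_s: 3.1
ee_pos: [0.453, 0.4026, 0.0576]
eef_rot: [3.14, 0.001, 2.594]
force: [1.7, -0.6, 5.2]
grip_width: 0.0164
grip_force: 8.2
```

```bash
python3 -m inch '-1 -0.03 0.347 0 0 0 1; -1 -0.03 0.347 0 0 0 1; -1 -0.03 0.347 0 0 0 1; -1 0 0 0 0 0 0'
python3 -m inch '-1 -0.03 0.347 0 0 0 1; -1 -0.03 0.347 0 0 0 1; -1 -0.03 0.347 0 0 0 1; -1 0 0 0 0 0 0'
python3 -m inch '-1 0 0.12 0 0 0 0.35; -1 0 0 0 0 0 0'
```

```text
time_s: 3.6
ee_pos: [0.4756, 0.4233, 0.0574]
eef_rot: [3.141, 0.001, 2.071]
force: [3.3, -4.8, 3.8]
grip_width: 0.0163
grip_force: 8.2
time_s: 4.1
ee_pos: [0.5049, 0.4303, 0.0569]
eef_rot: [-3.14, 0.002, 1.547]
force: [-0.7, -6.4, 3.7]
grip_width: 0.0161
grip_force: 8.1
time_s: 4.35
ee_pos: [0.5062, 0.4304, 0.0565]
eef_rot: [-3.136, 0.003, 1.489]
force: [-16.8, -7.0, 8.0]
grip_width: 0.0183
grip_force: 8.1
```

```bash
python3 -m inch '-0.2 0 0 0 0 0 0; -0.2 0 0 0 0 0 0; -0.2 0 0 -0.8 0 0 0; -0.2 0 0 -1 0 0 0; -0.2 0 0 -1 0 0 0; 1 0 0 -1 0 0 0; 1 0 0 -0.5 0 0 0; 1 0 0 0 0 0 0' 8
python3 - <<'E'
from m import *
D=pts()
for n,(W,I,c) in D.items():
    dk=box(W,(.40,.60),(.35,.46),(.07,.088))&(I.max(1)<60);P=W[dk];mu=P.mean(0);_,_,v=np.linalg.svd(P-mu);print(n,"handle",mu.round(4),v[0].round(3),len(P))
    cv2.imwrite(f"pics/{n}1.png",cv2.resize(c["img"],(784,588)))
plan(((.5345,.2685,.185),down(1.511)),((.5345,.2685,.118),down(1.511)))
E
```

```text
time_s: 5.35
ee_pos: [0.5085, 0.4312, 0.1864]
eef_rot: [3.141, -0.001, 1.488]
force: [-0.5, -1.4, -0.6]
grip_width: 0.0642
grip_force: 0.0
scene handle [0.5088 0.4314 0.0776] [0.074 0.997 0.025] 115
top handle [0.506  0.4297 0.0792] [-0.067 -0.997 -0.025] 79
turn/10deg [-0.01  0.01 -0.13] shift/30mm old axes [-5.32  1.33  0.62] new axes [-5.35  1.2   0.61]
turn/10deg [0. 0. 0.] shift/30mm old axes [-0.   -0.    2.23] new axes [-0.   -0.    2.23]
```

View pics/scene1.png

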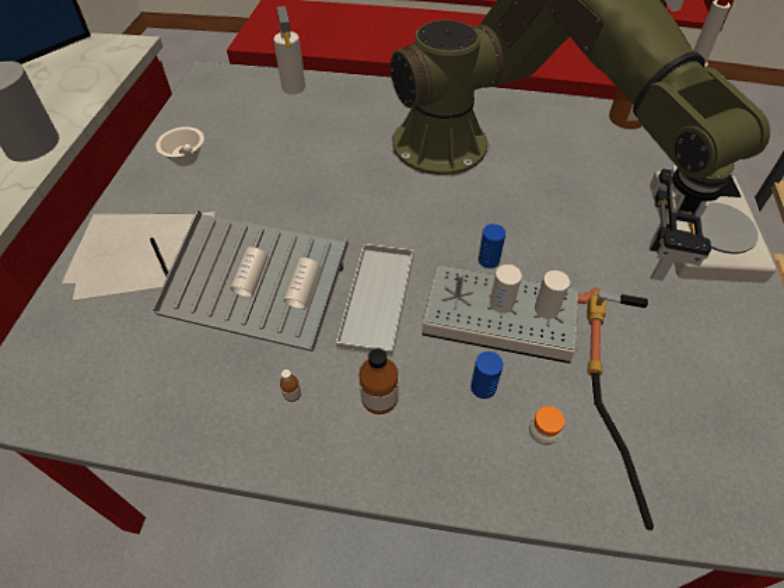

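The valve is shut: in the picture the handle at (622,299) points along +y, across the pipe, and both views measure its direction at about 1.50 rad. Next is the dry beaker on peg3.

```bash
python3 -m inch '1 0 0 0 0 0 -0.13; 1 -0.9 0.2 0 0 0 0; 1 -0.9 0.2 0 0 0 0; 1 -0.9 0.2 0 0 0 0; 1 -0.9 0.2 0 0 0 0; 1 -0.9 0.2 0 0 0 0; 1 -0.85 0.2 0.3 0 0 0; 1 0 0 0.3 0 0 0; 1 0 0 0 0 0 0' 15
python3 -c "
from m import *
plan(((.5345,.2685,.118),down(1.511)))"
```

```text
time_s: 6.58
ee_pos: [0.5342, 0.2691, 0.1669]
eef_rot: [-3.14, 0.001, 1.512]
force: [0.4, -0.0, -0.3]
grip_width: 0.0942
grip_force: 0.0
turn/10deg [-0.01  0.    0.  ] shift/30mm old axes [-0.02  0.02  2.26] new axes [-0.02  0.01  2.26]
```

```bash
python3 -m inch '1 0 0 0.8 0 0 0; 1 0 0 0.8 0 0 0; 1 0 0 0.65 0 0 0; -1 0 0 0 0 0 0; -1 0 0 0 0 0 0; -1 0 0 0 0 0 0; -1 0 0 0 0 0 0; -1 0 0 -0.5 0 0 0; -1 0 0 -1 0 0 0; -1 0 0 -1 0 0 0' 15
python3 -c "
from m import *
plan(((.46,-.07,.26),down(1.511)),((.46,-.07,.077),down(1.511)))"
```

```text
time_s: 7.82
ee_pos: [0.5347, 0.2687, 0.1775]
eef_rot: [3.141, -0.0, 1.511]
force: [-1.2, -0.4, -1.5]
grip_width: 0.0483
grip_force: 15.0
turn/10deg [ 0. -0. -0.] shift/30mm old axes [-11.42  -1.81  -2.13] new axes [-11.42  -1.81  -2.12]
turn/10deg [0. 0. 0.] shift/30mm old axes [-0.  -0.   6.1] new axes [-0.  -0.   6.1]
```

```bash
python3 -m inch '-1 0 0 -0.8 0 0 0; -1 0 0 -0.8 0 0 0; -1 -0.6 -0.1 0 0 0 0; -1 -0.9 -0.15 0 0 0 0; -1 -0.95 -0.15 0 0 0 0; -1 -0.95 -0.15 0 0 0 0; -1 -0.95 -0.15 0 0 0 0; -1 -0.95 -0.15 0 0 0 0; -1 -0.95 -0.15 0 0 0 0; -1 -0.95 -0.15 0 0 0 0'
python3 -m inch '-1 -0.95 -0.15 0 0 0 0; -1 -0.95 -0.15 0 0 0 0; -1 -0.95 -0.15 0 0 0 0; -1 -0.9 -0.15 0 0 0 0; -1 -0.47 -0.21 0 0 0 0; -1 0 0 0.8 0 0 0; -1 0 0 0.8 0 0 0; -1 0 0 0 0 0 0'
python3 -c "
from m import *
plan(((.46,-.07,.071),down(1.511)))"
```

```text
time_s: 9.07
ee_pos: [0.4861, 0.0535, 0.2227]
eef_rot: [-3.141, 0.0, 1.511]
force: [0.5, -0.0, -0.5]
grip_width: 0.0483
grip_force: 15.0
time_s: 10.07
ee_pos: [0.4542, -0.0696, 0.1741]
eef_rot: [-3.138, -0.001, 1.511]
force: [-0.3, -0.3, 0.2]
grip_width: 0.0481
grip_force: 15.0
turn/10deg [-0.02 -0.   -0.  ] shift/30mm old axes [-0.01  0.21  4.06] new axes [-0.    0.19  4.06]
```

```bash
python3 -m inch '-1 0 0 0.9 0 0 0; -1 0 0 0.9 0 0 0; -1 0 0 0.9 0 0 0; -1 0 0 0.7 0 0 0; -1 0 0 0.4 0 0 0; -1 0 0 0.2 0 0 0; -1 0 0 0.06 0 0 0; -1 0 0 0 0 0 0'
```

```text
time_s: 11.08
ee_pos: [0.4558, -0.0699, 0.0553]
eef_rot: [3.141, 0.0, 1.511]
force: [-6.9, 1.5, 12.8]
grip_width: 0.0482
grip_force: 15.0
```

```bash
python3 -m inch '0.5 0 0 0 0 0 0; 0.6 0 0 0 0 0 0; 0.7 0 0 0 0 0 0; 0.7 0 0 -0.6 0 0 0; 0.7 0 0 -0.9 0 0 0; 0.7 0 0 -0.9 0 0 0; 0.7 0 0 -0.9 0 0 0; 0.7 0 0 -0.6 0 0 0; 1 0 0 0 0 0 0'
python3 - <<'E'
from m import *
for n,(W,I,c) in pts().items():
    P=W[box(W,(.40,.52),(-.12,-.02),(.085,.1))];print(n,P.min(0).round(3),P.max(0).round(3),len(P))
    P=W[box(W,(.5,.57),(.14,.22),(.133,.15))];print(n,"dryB",((P.min(0)+P.max(0))/2).round(4))
    for w in((.56,-.207,.088),(.558,-.32,.086)):
        o,d,t,N,e=wet(W,I,w);print(n,"wet",o.round(4),d.round(3),N,e.round(4))
plan(((.5345,.181,.185),down(1.511)),((.5345,.181,.118),down(1.511)))
E
```

```text
time_s: 12.2
ee_pos: [0.456, -0.0699, 0.1715]
eef_rot: [3.139, 0.0, 1.511]
force: [0.1, 0.2, 0.8]
grip_width: 0.0865
grip_force: 0.0
scene [ 0.431 -0.093  0.085] [ 0.482 -0.046  0.097] 190
scene dryB [0.5356 0.1815 0.1379]
scene wet [ 0.56   -0.2084  0.0657] [ 0.965 -0.072 -0.25 ] 574 0.0022
scene wet [ 0.558  -0.3223  0.0638] [ 0.966 -0.09  -0.243] 547 0.0012Traceback (most recent call last):
  File "<stdin>", line 3, in <module>
    return umr_minimum(a, axis, None, out, keepdims, initial, where)
ValueError: zero-size array to reduction operation minimum which has no identity
```

```bash
python3 -m inch '1 0.85 0.21 0 0 0 0; 1 0.85 0.21 0 0 0 0; 1 0.85 0.21 0 0 0 0; 1 0.85 0.21 0 0 0 0; 1 0.85 0.21 0 0 0 0; 1 0.85 0.21 0 0 0 0; 1 0.85 0.21 0 0 0 0; 1 0.85 0.21 0 0 0 0; 1 0.85 0.21 0 0 0 0; 1 0.86 0.21 0 0 0 0'
python3 -m inch '1 0 0 0 0 0 0; 1 0 0 0 0 0 0'
python3 -c "
from m import *
plan(((.5345,.181,.118),down(1.511)))"
```

```text
time_s: 13.55
ee_pos: [0.5334, 0.1821, 0.1693]
eef_rot: [-3.14, 0.001, 1.511]
force: [-0.3, 0.0, 0.9]
grip_width: 0.0941
grip_force: 0.0
time_s: 13.8
ee_pos: [0.5332, 0.1808, 0.1698]
eef_rot: [-3.14, 0.001, 1.511]
force: [-0.3, -0.5, 1.1]
grip_width: 0.0941
grip_force: 0.0
turn/10deg [-0.01  0.    0.  ] shift/30mm old axes [0.01 0.05 2.35] new axes [0.01 0.04 2.35]
```

```bash
python3 -m inch '1 0 0.04 0.8 0 0 0; 1 0 0 0.8 0 0 0; 1 0 0 0.75 0 0 0; -1 0 0 0 0 0 0; -1 0 0 0 0 0 0; -1 0 0 0 0 0 0; -1 0 0 0 0 0 0; -1 0 0 -0.5 0 0 0; -1 0 0 -1 0 0 0; -1 0 0 -1 0 0 0' 15
python3 -m inch '-1 0 0 -0.9 0 0 0; -1 0 0 -0.4 0 0 0; -1 0 0 0 0 0 0'
python3 -c "
from m import *
plan(((.573,-.07,.22),down(1.511)),((.573,-.07,.072),down(1.511)))"
```

```text
time_s: 15.05
ee_pos: [0.5348, 0.1813, 0.1771]
eef_rot: [3.141, -0.0, 1.511]
force: [0.1, -0.9, -0.1]
grip_width: 0.0484
grip_force: 15.0
time_s: 15.42
ee_pos: [0.5349, 0.1813, 0.2147]
eef_rot: [3.141, -0.0, 1.511]
force: [0.8, 0.1, -1.6]
grip_width: 0.0484
grip_force: 15.0
turn/10deg [ 0.01 -0.    0.  ] shift/30mm old axes [-8.29  1.77  0.45] new axes [-8.29  1.77  0.45]
turn/10deg [0. 0. 0.] shift/30mm old axes [-0.   -0.    4.93] new axes [-0.   -0.    4.93]
```

```bash
python3 -m inch '-1 -0.7 0.17 0 0 0 0; -1 -0.9 0.2 0 0 0 0; -1 -0.9 0.2 0 0 0 0; -1 -0.9 0.2 0 0 0 0; -1 -0.9 0.2 0 0 0 0; -1 -0.9 0.2 0 0 0 0; -1 -0.9 0.2 0 0 0 0; -1 -0.9 0.2 0 0 0 0; -1 -0.9 0.2 0 0 0 0; -1 -0.39 0.1 0 0 0 0'
python3 -m inch '-1 0 0 0 0 0 0; -1 0 0 0 0 0 0'
python3 -c "
from m import *
plan(((.573,-.07,.072),down(1.511)))"
```

```text
time_s: 16.68
ee_pos: [0.5757, -0.0714, 0.2129]
eef_rot: [-3.14, -0.0, 1.51]
force: [1.3, 0.4, -0.8]
grip_width: 0.0482
grip_force: 15.0
time_s: 16.92
ee_pos: [0.5758, -0.0695, 0.2139]
eef_rot: [-3.141, -0.0, 1.512]
force: [0.2, 0.0, -0.3]
grip_width: 0.0485
grip_force: 15.0
turn/10deg [-0. -0.  0.] shift/30mm old axes [-0.02 -0.09  5.36] new axes [-0.02 -0.09  5.36]
```

```bash
python3 -m inch '-1 0 0 0.8 0 0 0; -1 0 0 0.9 0 0 0; -1 0 0 0.9 0 0 0; -1 0 0 0.9 0 0 0; -1 0 0 0.8 0 0 0; -1 0 0 0.5 0 0 0; -1 0 0 0.4 0 0 0; -1 0 0 0.08 0 0 0; -1 0 0 0 0 0 0'
```

```text
time_s: 18.05
ee_pos: [0.5763, -0.07, 0.0572]
eef_rot: [3.141, 0.0, 1.511]
force: [-6.6, 1.1, 10.7]
grip_width: 0.0484
grip_force: 15.0
```

```bash
python3 -m inch '0.5 0 0 0 0 0 0; 0.6 0 0 0 0 0 0; 0.7 0 0 0 0 0 0; 0.7 0 0 -0.6 0 0 0; 0.7 0 0 -0.9 0 0 0; 0.7 0 0 -0.9 0 0 0; 0.7 0 0 -0.9 0 0 0; 0.7 0 0 -0.9 0 0 0; 1 0 0 -1 0 0 0; 1 0 0 -1 0 0 0'
python3 -m inch '1 0 0 -1 0 0 0; 1 0 0 0 0 0 0'
python3 - <<'E'
from m import *
for n,(W,I,c) in pts().items():
    cv2.imwrite(f"pics/{n}2.png",cv2.resize(c["img"],(784,588)))
    for w in((.56,-.207,.088),(.558,-.32,.086)):
        o,d,t,N,e=wet(W,I,w);print(n,"wet",o.round(4),d.round(3),"ends",(o+d*t[0]).round(4),(o+d*t[1]).round(4),N,e.round(4))
E
```

```text
time_s: 19.3
ee_pos: [0.5758, -0.0703, 0.2441]
eef_rot: [3.14, 0.0, 1.511]
force: [0.1, 0.4, -0.2]
grip_width: 0.0931
grip_force: 0.0
time_s: 19.55
ee_pos: [0.5765, -0.0704, 0.275]
eef_rot: [3.137, 0.001, 1.511]
force: [-0.0, 0.2, -0.0]
grip_width: 0.0938
grip_force: 0.0
scene wet [ 0.56   -0.2085  0.0659] [ 0.967 -0.062 -0.246] ends [ 0.5184 -0.2058  0.0765] [ 0.6232 -0.2125  0.0499] 576 0.0023
scene wet [ 0.558  -0.3222  0.0638] [ 0.965 -0.091 -0.244] ends [ 0.5071 -0.3173  0.0767] [ 0.5933 -0.3255  0.0549] 549 0.0013
top wet [ 0.56   -0.2115  0.0661] [ 0.969 -0.097 -0.227] ends [ 0.5165 -0.2071  0.0763] [ 0.6027 -0.2157  0.0561] 486 0.0022
top wet [ 0.558  -0.3238  0.064 ] [ 0.968 -0.094 -0.233] ends [ 0.5059 -0.3188  0.0765] [ 0.5934 -0.3273  0.0555] 494 0.0022
```

View pics/scene2.png

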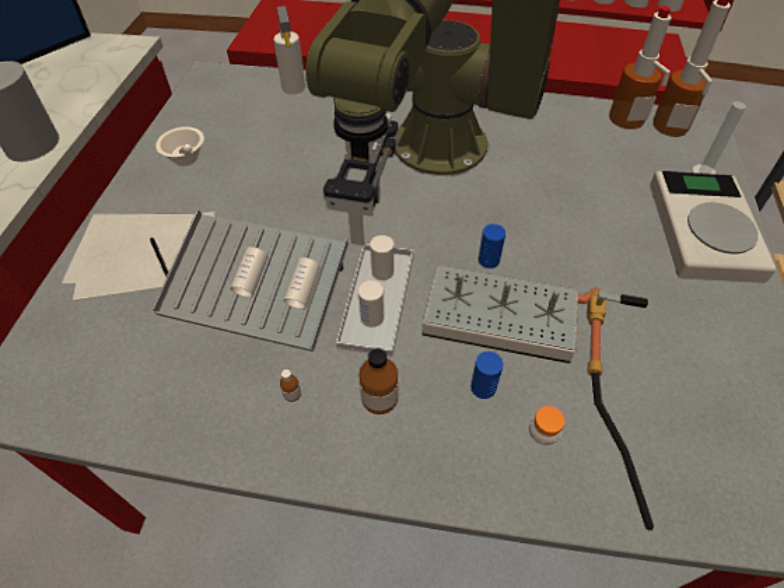

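The tray holds both dry beakers, at (382,257) and (371,303), mouth down, and all three pegs are empty. The wet beakers have not moved. Next I grasp the wet beaker at y = -0.21, with the tool tilted 30° off its axis.

```bash
cat >> m.py <<'E'
def tilt(beta,psi):
    b=np.radians(beta);z=np.array([np.cos(b)*np.cos(psi),np.cos(b)*np.sin(psi),-np.sin(b)]);y=np.array([-np.sin(psi),np.cos(psi),0])
    return R.from_matrix(np.c_[np.cross(y,z),y,z])
E
python3 - <<'E'
from m import *
G=np.array([.5375,-.209,.0725]);r=tilt(44,-.077);z=r.as_matrix()[:,2]
plan((G-z*.1+[0,0,.06],tilt(90,-.077)),(G-z*.1,r),(G,r))
E
```

```text
turn/10deg [ 0.   0.  -8.9] shift/30mm old axes [-4.65 -3.39  2.95] new axes [ 3.31 -4.71  2.95]
turn/10deg [-0.  -4.6  0. ] shift/30mm old axes [-0.45 -0.    1.81] new axes [ 0.99 -0.    1.58]
turn/10deg [0. 0. 0.] shift/30mm old axes [-0.   -0.    3.33] new axes [-0.   -0.    3.33]
```

```bash
python3 -m inch '0.36 0 0 0 0 0 -0.9; 0.36 0 0 0 0 0 -1; 0.36 0 0 0 0 0 -1; 0.36 0 0 0 0 0 -1; 0.36 0 0 0 0 0 -1; 0.36 0 0 0 0 0 -1; 0.36 0 0 0 0 0 -1; 0.36 0 0 0 0 0 -1; 0.36 0 0 0 0 0 -1; 0.36 0.5 -0.8 0 0 0 0'
python3 -m inch '0.36 0.56 -0.8 0 0 0 0; 0.36 0.56 -0.8 0 0 0 0; 0.36 0.56 -0.8 0 0 0 0; 0.36 0.56 -0.8 0 0 0 0; 0.36 0.56 -0.7 0 0 0 0; 0.36 0 0 0 0 -0.9 0; 0.36 0 0 0 0 -0.9 0; 0.36 0 0 0 0 -1 0; 0.36 0 0 0 0 -1 0; 0.36 0 0 0 0 -0.8 0'
python3 -m inch '0.36 0 0 0 0 0 0; 0.36 0 0 0 0 0 0'
python3 - <<'E'
from m import *
print(ctrl.get_obs()["qpos"].round(2))
G=np.array([.5375,-.209,.0725]);r=tilt(44,-.077);z=r.as_matrix()[:,2]
plan((G-z*.07,r),(G,r))
E
```

```text
time_s: 20.9
ee_pos: [0.5589, -0.0924, 0.2702]
eef_rot: [3.141, -0.002, 3.069]
force: [0.4, -1.1, 0.3]
grip_width: 0.0634
grip_force: 0.0
time_s: 22.15
ee_pos: [0.4695, -0.196, 0.2766]
eef_rot: [3.14, 0.793, 3.045]
force: [0.5, -1.8, 0.7]
grip_width: 0.064
grip_force: 0.0
time_s: 22.4
ee_pos: [0.4708, -0.1959, 0.2779]
eef_rot: [-3.134, 0.788, 3.061]
force: [0.3, 0.1, 0.2]
grip_width: 0.0639
grip_force: 0.0
[-0.68 -0.21  2.07  0.66  0.7  -2.55]
turn/10deg [-0.06 -0.08 -0.01] shift/30mm old axes [ 3.29 -0.23  4.72] new axes [ 3.36 -0.27  4.67]
turn/10deg [0. 0. 0.] shift/30mm old axes [-0.   -0.    2.33] new axes [-0.   -0.    2.33]
```

```bash
cat >> m.py <<'E'
def tilt2(beta,psi): return tilt(beta,psi)*R.from_euler("z",np.pi)
E
python3 -m inch '0.36 0 0 0 0 0 0.9; 0.36 0 0 0 0 0 1; 0.36 0 0 0 0 0 1; 0.36 0 0 0 0 0 1; 0.36 0 0 0 0 0 1; 0.36 0 0 0 0 0 1; 0.36 0 0 0 0 0 1; 0.36 0 0 0 0 0 1; 0.36 0 0 0 0 0 1; 0.36 0 0 0 0 0 1'
python3 -m inch '0.36 0 0 0 0 0 1; 0.36 0 0 0 0 0 1; 0.36 0 0 0 0 0 1; 0.36 0 0 0 0 0 1; 0.36 0 0 0 0 0 1; 0.36 0 0 0 0 0 1; 0.36 0 0 0 0 0 1; 0.36 0 0 0 0 0 1; 0.36 0 0 0 0 0 0; 0.36 0 0 0 0 0 0'
python3 - <<'E'
from m import *
print(ctrl.get_obs()["qpos"].round(2))
G=np.array([.5375,-.209,.0725]);r=tilt2(44,-.077);z=r.as_matrix()[:,2]
plan((G-z*.07,r),(G,r))
E
```

```text
time_s: 23.65
ee_pos: [0.4712, -0.1959, 0.2779]
eef_rot: [2.359, -0.111, 1.37]
force: [0.4, -0.1, -0.3]
grip_width: 0.0636
grip_force: 0.0
time_s: 24.9
ee_pos: [0.4709, -0.1958, 0.2779]
eef_rot: [3.116, -0.79, -0.055]
force: [0.2, -0.3, 0.1]
grip_width: 0.0637
grip_force: 0.0
[-0.68 -0.21  2.07  0.66  0.69  0.57]
turn/10deg [0.06 0.07 0.09] shift/30mm old axes [-3.31  0.17  4.71] new axes [-3.36  0.27  4.67]
turn/10deg [0. 0. 0.] shift/30mm old axes [0.   0.   2.33] new axes [0.   0.   2.33]
```

```bash
python3 -m inch '0.36 0 0 0 0.06 0.07 0.09; 0.36 -0.6 0.05 0.8 0 0 0; 0.36 -0.6 0.05 0.8 0 0 0; 0.36 -0.6 0.05 0.8 0 0 0; 0.36 -0.6 0.05 0.8 0 0 0; 0.36 -0.6 0.05 0.8 0 0 0; 0.36 -0.36 0.02 0.6 0 0 0; 0.36 0 0 0 0 0 0; 0.36 0 0 0 0 0 0'
python3 - <<'E'
from m import *
print(ctrl.get_obs()["qpos"].round(2))
for n,(W,I,c) in pts().items():
    o,d,t,N,e=wet(W,I,(.56,-.207,.088));print(n,"wet",o.round(4),d.round(3),"ends",(o+d*t[0]).round(4),(o+d*t[1]).round(4),N,e.round(4))
    if n=="scene": cv2.imwrite("pics/s3.png",cv2.resize(c["img"][90:300,60:340],(784,588)))
G=np.array([.5375,-.209,.0725]);r=tilt2(44,-.077);z=r.as_matrix()[:,2]
plan((G,r))
E
```

```text
time_s: 26.02
ee_pos: [0.4994, -0.2057, 0.1103]
eef_rot: [-3.137, -0.804, -0.084]
force: [-0.6, 0.4, 0.1]
grip_width: 0.0638
grip_force: 0.0
[-0.66  0.16  2.19  1.38  0.42 -0.22]
scene wet [ 0.56   -0.2084  0.0662] [ 0.96  -0.066 -0.272] ends [ 0.4806 -0.203   0.0888] [ 0.6212 -0.2126  0.0489] 619 0.004
top wet [ 0.56   -0.2108  0.0663] [ 0.967 -0.048 -0.249] ends [ 0.4895 -0.2073  0.0844] [ 0.6133 -0.2134  0.0526] 525 0.0043
turn/10deg [ 0.   -0.01 -0.03] shift/30mm old axes [-0.03  0.01  2.42] new axes [-0.03  0.01  2.42]
```

View pics/s3.png

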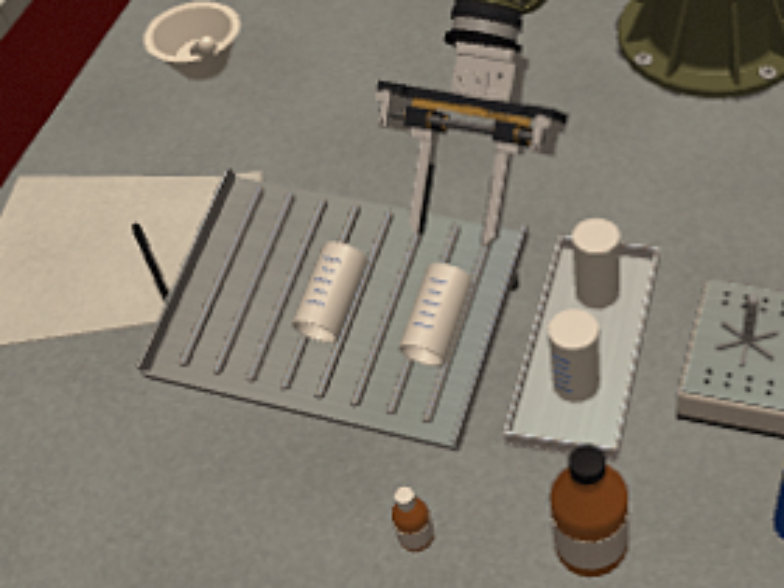

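```bash
python3 -m inch '0.36 0 0 0.4 0 0 0; 0.36 0 0 0.4 0 0 0; 0.36 0 0 0.4 0 0 0; 0.36 0 0 0.4 0 0 0; 0.36 0 0 0 0 0 0'
python3 - <<'E'
from m import *
print(ctrl.get_obs()["qpos"].round(2))
r=tilt2(44,-.077);plan((np.array([.5375,-.209,.0725]),r))
E
```

```text
time_s: 26.75
ee_pos: [0.5339, -0.2081, 0.0765]
eef_rot: [-3.136, -0.803, -0.084]
force: [0.4, 0.5, 0.6]
grip_width: 0.0636
grip_force: 0.0
[-0.61  0.3   2.12  1.58  0.38 -0.4 ]
turn/10deg [-0.   -0.   -0.03] shift/30mm old axes [-0.01  0.02  0.81] new axes [-0.01  0.02  0.81]
```

```bash
python3 -m inch '0.36 0 0 0.4 0 0 0; 0.36 0 0 0.4 0 0 0; 0.36 0 0 0 0 0 0; -1 0 0 0 0 0 0; -1 0 0 0 0 0 0; -1 0 0 0 0 0 0; -1 0 0 0 0 0 0' 20
python3 -m inch '-1 0.36 0 -0.35 0 0 0; -1 0.72 0 -0.7 0 0 0; -1 0.72 0 -0.7 0 0 0; -1 0.72 0 -0.7 0 0 0; -1 0.72 0 -0.7 0 0 0; -1 0.72 0 -0.7 0 0 0; -1 0.72 0 -0.7 0 0 0; -1 0 0 0 0 0 0'
python3 - <<'E'
from m import *
print(ctrl.get_obs()["qpos"].round(2))
for n,(W,I,c) in pts().items(): print(n,w2pix(c,ctrl.get_obs()["ee_pos"])) or cv2.imwrite(f"pics/{n}4.png",cv2.resize(c["img"][60:270,60:340],(784,588)))
r=tilt2(120,.165);plan((np.array([.527,.09,.255]),r))
E
```

```text
time_s: 27.62
ee_pos: [0.5511, -0.2099, 0.06]
eef_rot: [-3.137, -0.804, -0.085]
force: [-2.0, -4.5, 4.8]
grip_width: 0.0485
grip_force: 20.0
time_s: 28.62
ee_pos: [0.5505, -0.2103, 0.257]
eef_rot: [-3.138, -0.805, -0.083]
force: [0.0, 0.2, -0.3]
grip_width: 0.0482
grip_force: 20.0
[-0.59  0.01  1.94  0.7   0.58  0.58]
scene (np.float64(206.2857481613549), np.float64(149.56346798482986))
top (np.float64(357.785466637538), np.float64(207.62143739351632))
turn/10deg [ 0.18 -7.56 -1.5 ] shift/30mm old axes [-1.7  -9.82 -0.95] new axes [ 0.76 -9.98  0.15]
```

View pics/scene4.png

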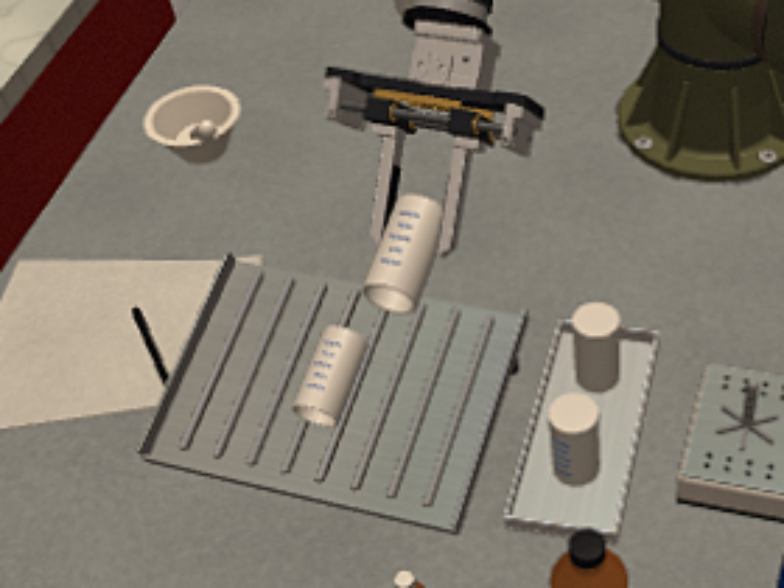

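```bash
python3 -m inch '-1 0 0 0 0.02 -0.8 -0.15; -1 0 0 0 0.02 -0.94 -0.19; -1 0 0 0 0.02 -0.94 -0.19; -1 0 0 0 0.02 -0.94 -0.19; -1 0 0 0 0.02 -0.94 -0.19; -1 0 0 0 0.02 -0.94 -0.19; -1 0 0 0 0.02 -0.94 -0.19; -1 0 0 0 0.02 -0.94 -0.19; -1 0 0 0 0 -0.18 0; -1 0 0 0 0 0 0'
python3 - <<'E'
from m import *
print(ctrl.get_obs()["qpos"].round(2))
r=tilt2(120,.165);plan((np.array([.527,.09,.255]),r))
E
```

```text
time_s: 29.98
ee_pos: [0.5502, -0.2101, 0.254]
eef_rot: [3.135, 0.522, 0.159]
force: [-0.4, -0.5, -0.6]
grip_width: 0.0483
grip_force: 20.0
[-0.32  0.67  0.96 -0.26  1.97  1.05]
turn/10deg [ 0.02 -0.01 -0.03] shift/30mm old axes [  0.69 -10.     0.13] new axes [ 0.75 -9.99  0.16]
```

```bash
python3 -m inch '-1 0.06 -0.8 0 0 0 0; -1 0.07 -0.92 0.02 0 0 0; -1 0.07 -0.92 0.02 0 0 0; -1 0.07 -0.92 0.02 0 0 0; -1 0.07 -0.92 0.02 0 0 0; -1 0.07 -0.92 0.02 0 0 0; -1 0.07 -0.92 0.02 0 0 0; -1 0.07 -0.92 0.02 0 0 0; -1 0.07 -0.92 0.02 0 0 0; -1 0.07 -0.92 0 0 0 0'
python3 -m inch '-1 0.05 -0.92 0 0 0 0; -1 0 0 0 0 0 0; -1 0 0 0 0 0 0'
python3 - <<'E'
from m import *
print(ctrl.get_obs()["qpos"].round(2))
for n,(W,I,c) in pts().items():
    m=box(W,(.47,.6),(.04,.14),(.12,.3))&(I.min(1)>110);P=W[m]
    print(n,len(P),P.min(0).round(3),P.max(0).round(3))
    u,v=map(int,w2pix(c,(.527,.09,.2)));print(u,v)
    cv2.imwrite(f"pics/{n}5.png",cv2.resize(c["img"][v-75:v+75,u-100:u+100],(784,588),interpolation=cv2.INTER_CUBIC))
r=tilt2(120,.165);plan((np.array([.527,.09,.255]),r))
E
```

```text
time_s: 31.22
ee_pos: [0.5206, 0.0628, 0.2399]
eef_rot: [3.135, 0.52, 0.158]
force: [1.4, 0.0, -0.3]
grip_width: 0.0482
grip_force: 20.0
time_s: 31.6
ee_pos: [0.5181, 0.0883, 0.2387]
eef_rot: [3.134, 0.522, 0.158]
force: [-1.1, -0.2, -0.6]
grip_width: 0.0484
grip_force: 20.0
[ 0.11  0.55  1.17 -0.03  1.94  1.52]
scene 23 [0.512 0.074 0.272] [0.544 0.111 0.277]
329 172Traceback (most recent call last):
  File "<stdin>", line 5, in <module>
    return umr_minimum(a, axis, None, out, keepdims, initial, where)
ValueError: zero-size array to reduction operation minimum which has no identity
```

View pics/scene5.png

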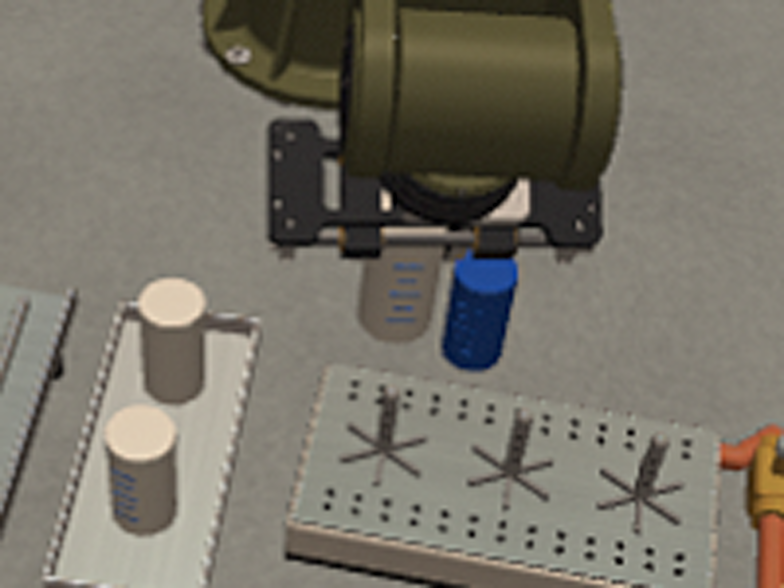

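The held beaker at (400,290) is mouth down and close to upright, shaded by the hand. I'll fit its axis from the scene depth.

```bash
cat >> m.py <<'E'
def held(x,y,zl,zh):
    from scipy.optimize import least_squares
    W,I,c=pts(("scene",))["scene"];P=W[box(W,(x-.05,x+.05),(y-.04,y+.04),(zl,zh))]
    def res(p): 
        d=np.array([p[2],p[3],1]);d/=np.linalg.norm(d);return np.linalg.norm(np.cross(P-[p[0],p[1],(zl+zh)/2],d),axis=1)-.024
    s=least_squares(res,[x,y,0,0],loss="soft_l1",f_scale=.002).x
    print("axis at",(zl+zh)/2,s.round(4),"n",len(P),np.abs(res(s)).mean().round(4),P.min(0).round(3),P.max(0).round(3))
    print([(z,int(((P[:,2]>z)&(P[:,2]<z+.01)).sum())) for z in np.arange(zl,zh,.01).round(3)])
E
python3 -c "
from m import *
held(.527,.09,.14,.235)"
```

```text
axis at 0.1875 [0.5269 0.0888 0.0012 0.0192] n 267 0.0008 [0.526 0.062 0.183] [0.553 0.113 0.235]
[(np.float64(0.14), 0), (np.float64(0.15), 0), (np.float64(0.16), 0), (np.float64(0.17), 0), (np.float64(0.18), 19), (np.float64(0.19), 54), (np.float64(0.2), 51), (np.float64(0.21), 57), (np.float64(0.22), 55), (np.float64(0.23), 31)]
```

```bash
python3 -m inch '-1 0.5 -0.06 0.7 0 0 0; -1 0.45 0 0.78 0 0 0; -1 0.45 0 0.78 0 0 0; -1 0.4 0 0.69 0 0 0; -1 0 0 0 0 0 0; -1 0.2 0 0.35 0 0 0; -1 0.1 0 0.17 0 0 0; -1 0 0 0 0 0 0'
python3 -c "
from m import *
held(.528,.09,.045,.12)"
```

```text
time_s: 32.75
ee_pos: [0.5207, 0.0898, 0.1163]
eef_rot: [3.134, 0.524, 0.158]
force: [-0.6, -0.7, -0.2]
grip_width: 0.0486
grip_force: 20.0
axis at 0.08249999999999999 [ 0.5306  0.092  -0.0907 -0.0522] n 443 0.0071 [0.48  0.05  0.045] [0.578 0.13  0.12 ]
[(np.float64(0.045), 219), (np.float64(0.055), 8), (np.float64(0.065), 39), (np.float64(0.075), 42), (np.float64(0.085), 42), (np.float64(0.095), 41), (np.float64(0.105), 34), (np.float64(0.115), 18)]
```

```bash
python3 -m inch '-1 0.1 0 0.17 0 0 0; -1 0.06 0 0.1 0 0 0; -1 0.03 0 0.05 0 0 0; -1 0 0 0 0 0 0'
```

```text
time_s: 33.3
ee_pos: [0.5209, 0.0898, 0.1051]
eef_rot: [3.134, 0.524, 0.158]
force: [-0.4, -0.6, -0.5]
grip_width: 0.0487
grip_force: 20.0
```

```bash
python3 -m inch '-1 0.03 0 0.05 0 0 0; -1 0.02 0 0.03 0 0 0; -1 0 0 0 0 0 0'
python3 -c "
from m import *
held(.528,.09,.056,.12)"
```

```text
time_s: 33.67
ee_pos: [0.5213, 0.0898, 0.1033]
eef_rot: [3.134, 0.523, 0.158]
force: [-0.4, 0.3, 6.8]
grip_width: 0.0482
grip_force: 19.9
axis at 0.088 [0.5298 0.0914 0.0032 0.019 ] n 233 0.0008 [0.532 0.068 0.056] [0.557 0.115 0.12 ]
[(np.float64(0.056), 38), (np.float64(0.066), 38), (np.float64(0.076), 39), (np.float64(0.086), 42), (np.float64(0.096), 39), (np.float64(0.106), 27), (np.float64(0.116), 10)]
```

```bash
python3 -m inch '0.1 0 0 0 0 0 0; 0.25 0 0 0 0 0 0; 0.36 0 0 0 0 0 0; 0.36 0 0 0 0 0 0; 0.36 0 0 -0.6 0 0 0; 0.36 0 0 -0.9 0 0 0; 0.36 0 0 -0.9 0 0 0; 0.36 -0.4 0 -0.7 0 0 0; 0.36 -0.5 0 -0.8 0 0 0; 0.36 0 0 0 0 0 0'
python3 - <<'E'
from m import *
for n,(W,I,c) in pts().items():
    P=W[box(W,(.49,.57),(.05,.13),(.132,.148))];print(n,"peg1 beaker top",len(P),((P.min(0)+P.max(0))/2).round(4) if len(P) else "",np.median(P[:,2]) if len(P) else "")
    o,d,t,N,e=wet(W,I,(.558,-.32,.086));print(n,"wet",o.round(4),d.round(3),"ends",(o+d*t[0]).round(4),(o+d*t[1]).round(4),N,e.round(4))
    cv2.imwrite(f"pics/{n}6.png",cv2.resize(c["img"],(784,588)))
E
```

```text
time_s: 34.98
ee_pos: [0.5561, 0.0963, 0.2189]
eef_rot: [3.134, 0.52, 0.158]
force: [0.0, 0.2, -0.3]
grip_width: 0.0639
grip_force: 0.0
scene peg1 beaker top 235 [0.5299 0.0909 0.138 ] 0.13908226850419297
scene wet [ 0.558  -0.3222  0.0637] [ 0.964 -0.088 -0.251] ends [ 0.5077 -0.3176  0.0768] [ 0.5934 -0.3254  0.0545] 551 0.0013
top peg1 beaker top 0  
top wet [ 0.558  -0.3237  0.0639] [ 0.966 -0.091 -0.242] ends [ 0.5061 -0.3188  0.0769] [ 0.5928 -0.327   0.0551] 492 0.0022
```

View pics/scene6.png

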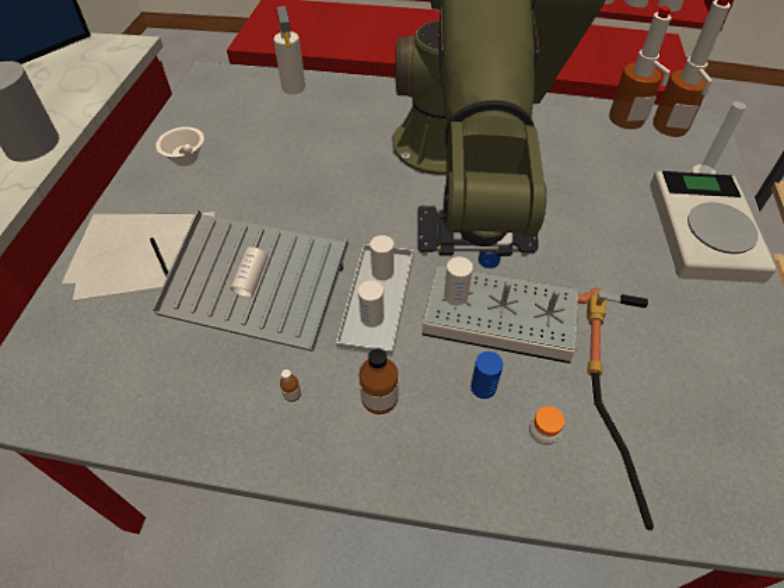

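The first wet beaker is seated: it stands on peg1 at (458,282) with its top at 0.139 m. The second is still at (249,272).

```bash
python3 - <<'E'
from m import *
G=np.array([.528,-.3202,.0725]);r=tilt2(44,-.094);z=r.as_matrix()[:,2]
p=G-z*.07; 
plan((p+[.03,0,.13],tilt2(120,.158)),(p,r),(G,r))
E
```

```text
turn/10deg [ 0.04  0.   -0.  ] shift/30mm old axes [-3.8  13.29  1.59] new axes [-3.8  13.3   1.49]
turn/10deg [-0.22  7.56  1.54] shift/30mm old axes [ 1.91 -0.04  3.78] new axes [-3.21  0.02  2.76]
turn/10deg [0. 0. 0.] shift/30mm old axes [0.   0.   2.33] new axes [0.   0.   2.33]
```

```bash
python3 -m inch '0.36 -0.3 0.8 0.1 0 0 0; 0.36 -0.28 0.95 0.11 0 0 0; 0.36 -0.28 0.95 0.11 0 0 0; 0.36 -0.27 0.95 0.11 0 0 0; 0.36 -0.27 0.95 0.11 0 0 0; 0.36 -0.27 0.95 0.11 0 0 0; 0.36 -0.27 0.95 0.11 0 0 0; 0.36 -0.27 0.95 0.11 0 0 0; 0.36 -0.27 0.95 0.11 0 0 0; 0.36 -0.27 0.95 0.11 0 0 0'
python3 -m inch '0.36 -0.27 0.95 0.11 0 0 0; 0.36 -0.27 0.95 0.1 0 0 0; 0.36 -0.27 0.95 0.1 0 0 0; 0.36 -0.27 0.95 0.1 0 0 0; 0.36 0 0 0 -0.02 0.8 0.17; 0.36 0 0 0 -0.03 0.95 0.19; 0.36 0 0 0 -0.03 0.95 0.19; 0.36 0 0 0 -0.03 0.95 0.19; 0.36 0 0 0 -0.03 0.95 0.2; 0.36 0 0 0 -0.03 0.95 0.2'
python3 -m inch '0.36 0 0 0 -0.03 0.95 0.2; 0.36 0 0 0 -0.03 0.95 0.2; 0.36 0 0 0 0 0 0; 0.36 0 0 0 0 0 0'
python3 - <<'E'
from m import *
print(ctrl.get_obs()["qpos"].round(2))
G=np.array([.528,-.3202,.0725]);r=tilt2(44,-.094);z=r.as_matrix()[:,2]
plan((G-z*.07,r),(G,r))
E
```

```text
time_s: 36.33
ee_pos: [0.5129, -0.1966, 0.2313]
eef_rot: [3.135, 0.525, 0.158]
force: [-0.2, -0.3, 0.2]
grip_width: 0.064
grip_force: 0.0
time_s: 37.58
ee_pos: [0.4973, -0.3136, 0.2381]
eef_rot: [3.093, -0.457, -0.01]
force: [1.8, 0.1, -0.1]
grip_width: 0.0639
grip_force: 0.0
time_s: 38.08
ee_pos: [0.4986, -0.3129, 0.2384]
eef_rot: [3.125, -0.776, -0.077]
force: [-0.4, -0.7, -0.3]
grip_width: 0.0639
grip_force: 0.0
[-0.84  0.07  1.9   0.81  0.72  0.31]
turn/10deg [0.02 0.16 0.07] shift/30mm old axes [-3.21  0.1   2.94] new axes [-3.28  0.15  2.85]
turn/10deg [0. 0. 0.] shift/30mm old axes [0.   0.   2.33] new axes [0.   0.   2.33]
```

```bash
python3 -m inch '0.36 0 0 0 0.02 0.16 0.07; 0.36 -0.8 0.04 0.7 0 0 0; 0.36 -0.8 0.04 0.7 0 0 0; 0.36 -0.8 0.04 0.7 0 0 0; 0.36 -0.8 0.03 0.7 0 0 0; 0.36 -0.08 0 0.05 0 0 0; 0.36 0 0 0 0 0 0; 0.36 0 0 0 0 0 0'
python3 - <<'E'
from m import *
print(ctrl.get_obs()["qpos"].round(2))
for n,(W,I,c) in pts().items():
    o,d,t,N,e=wet(W,I,(.57,-.32,.086));print(n,"wet",o.round(4),d.round(3),N,e.round(4))
    if n=="scene": cv2.imwrite("pics/s7.png",cv2.resize(c["img"][90:300,60:340],(784,588)))
G=np.array([.528,-.3202,.0725]);r=tilt2(44,-.094);plan((G,r))
E
```

```text
time_s: 39.08
ee_pos: [0.4929, -0.3164, 0.1096]
eef_rot: [3.141, -0.809, -0.094]
force: [0.5, -1.1, -0.4]
grip_width: 0.0639
grip_force: 0.0
[-0.87  0.28  2.03  1.26  0.56 -0.24]
scene wet [ 0.57   -0.3235  0.0611] [ 0.964 -0.093 -0.249] 573 0.0018
top wet [ 0.57   -0.3246  0.0608] [ 0.969 -0.101 -0.228] 482 0.0025
turn/10deg [ 0.   -0.03 -0.  ] shift/30mm old axes [-0.07  0.02  2.33] new axes [-0.06  0.02  2.33]
```

View pics/s7.png

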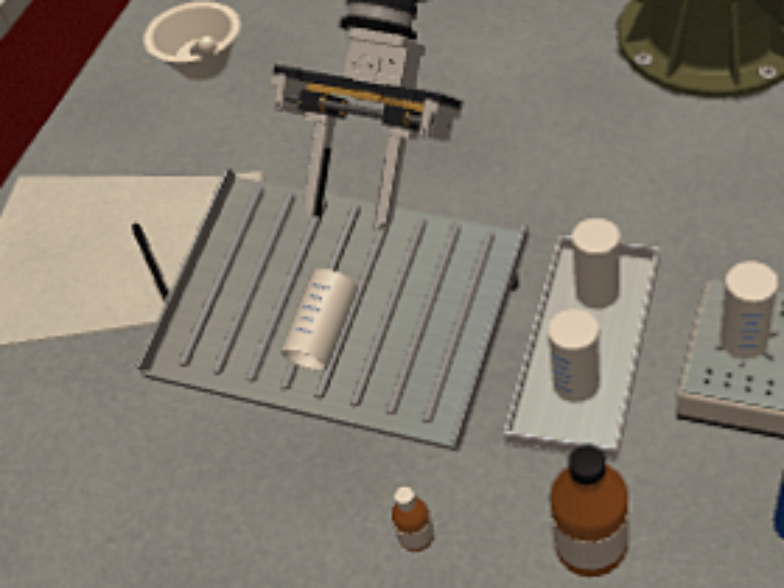

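The beaker has been knocked downhill: its centre is now at (318,318) in the crop, where before it lay further up the slope. I'll measure it again.

```bash
python3 - <<'E'
from m import *
for n,(W,I,c) in pts().items():
    o,d,t,N,e=wet(W,I,(.58,-.325,.08));print(n,"wet",o.round(4),d.round(3),"ends",(o+d*t[0]).round(4),(o+d*t[1]).round(4),N,e.round(4))
E
```

```text
scene wet [ 0.58   -0.3246  0.0582] [ 0.965 -0.091 -0.244] ends [ 0.5376 -0.3206  0.069 ] [ 0.6232 -0.3287  0.0473] 562 0.0013
top wet [ 0.58   -0.3256  0.0585] [ 0.97  -0.083 -0.23 ] ends [ 0.5355 -0.3218  0.069 ] [ 0.6229 -0.3293  0.0483] 477 0.0022
```

```bash
python3 -c "
from m import *
G=np.array([.558,-.323,.065]);r=tilt2(44,-.092);plan((G-r.as_matrix()[:,2]*.05,r),(G,r))"
```

```text
turn/10deg [ 0.01 -0.03 -0.01] shift/30mm old axes [0.47 0.02 1.56] new axes [0.47 0.03 1.55]
turn/10deg [0. 0. 0.] shift/30mm old axes [ 0.   -0.    1.67] new axes [ 0.   -0.    1.67]
```

```bash
python3 -m inch '0.36 0.24 0.02 0.4 0 0 0; 0.36 0.23 0 0.4 0 0 0; 0.36 0 0 0.4 0 0 0; 0.36 0 0 0.35 0 0 0; 0.36 0 0 0.4 0 0 0; 0.36 0 0 0.4 0 0 0; 0.36 0 0 0.4 0 0 0; 0.36 0 0 0.3 0 0 0; 0.36 0 0 0 0 0 0'
python3 -c "
from m import *
G=np.array([.558,-.323,.065]);r=tilt2(44,-.092);plan((G,r))
for n,(W,I,c) in pts().items():
    o,d,t,N,e=wet(W,I,(.59,-.325,.08));print(n,'wet',o.round(4),d.round(3),'end',(o+d*t[1]).round(4),N,e.round(4))"
```

```text
time_s: 40.4
ee_pos: [0.5679, -0.3235, 0.0544]
eef_rot: [-3.139, -0.807, -0.096]
force: [0.1, -0.2, 0.3]
grip_width: 0.0638
grip_force: 0.0
turn/10deg [ 0.   -0.02 -0.02] shift/30mm old axes [0.02 0.01 0.14] new axes [0.02 0.01 0.14]
scene wet [ 0.59   -0.3256  0.0563] [ 0.931  0.002 -0.365] end [ 0.6205 -0.3256  0.0443] 852 0.0068
top wet [ 0.59   -0.3268  0.0564] [ 0.951 -0.022 -0.307] end [ 0.6206 -0.3275  0.0466] 638 0.0061
```

```bash
python3 -m inch '0.36 0 0 0.14 0 0 0; 0.36 0 0 0 0 0 0; -1 0 0 0 0 0 0; -1 0 0 0 0 0 0; -1 0 0 0 0 0 0; -1 0 0 0 0 0 0' 20
python3 -m inch '-1 0.36 0 -0.35 0 0 0; -1 0.72 0 -0.7 0 0 0; -1 0.72 0 -0.7 0 0 0; -1 0.72 0 -0.7 0 0 0; -1 0.72 0 -0.7 0 0 0; -1 0.72 0 -0.7 0 0 0; -1 0.72 0 -0.7 0 0 0; -1 0 0 0 0 0 0'
python3 - <<'E'
from m import *
print(ctrl.get_obs()["qpos"].round(2))
p=ctrl.get_obs()["ee_pos"]; r=tilt2(120,0.1)
plan((p+[-.03,0,.02],r),(np.array([.5345,.268,.255]),r),(np.array([.5345,.268,.255]),tilt2(120,.4)))
E
```

```text
time_s: 41.25
ee_pos: [0.5708, -0.3246, 0.0525]
eef_rot: [-3.141, -0.808, -0.096]
force: [-0.0, -4.9, 2.1]
grip_width: 0.0484
grip_force: 20.0
time_s: 42.25
ee_pos: [0.5695, -0.324, 0.2496]
eef_rot: [3.141, -0.809, -0.093]
force: [-0.4, -0.7, -2.3]
grip_width: 0.0483
grip_force: 20.0
[-0.76  0.19  1.75  0.8   0.67  0.4 ]
turn/10deg [ 0.17 -7.61 -1.18] shift/30mm old axes [-0.81  0.15 -1.03] new axes [-1.2  -0.1   0.55]
turn/10deg [0. 0. 0.] shift/30mm old axes [  1.81 -19.65  -0.48] new axes [  1.81 -19.65  -0.48]
turn/10deg [-0.86 -0.   -1.49] shift/30mm old axes [ 0.01  0.09 -0.01] new axes [-0.01  0.09  0.01]
```

```bash
python3 -m inch '-1 -0.14 -0.7 -0.14 0 0 0; -1 -0.14 -0.9 -0.14 0 0 0; -1 -0.14 -0.9 -0.14 0 0 0; -1 -0.14 -0.9 -0.14 0 0 0; -1 -0.14 -0.6 -0.14 0 0 0; -1 0 0 0 0.02 -0.8 -0.12; -1 0 0 0 0.02 -0.95 -0.15; -1 0 0 0 0.02 -0.95 -0.15; -1 0 0 0 0.02 -0.95 -0.15; -1 0 0 0 0.02 -0.95 -0.15'
python3 -m inch '-1 0 0 0 0.02 -0.95 -0.15; -1 0 0 0 0.02 -0.95 -0.15; -1 0 0 0 0.02 -0.95 -0.15; -1 0 0 0 0 -0.16 0; -1 0 0 0 0 0 0'
python3 - <<'E'
from m import *
print(ctrl.get_obs()["qpos"].round(2))
plan((np.array([.5345,.268,.26]),tilt2(120,.1)),(np.array([.5345,.268,.26]),tilt2(120,.4)))
E
```

```text
time_s: 43.5
ee_pos: [0.5506, -0.2013, 0.246]
eef_rot: [3.112, 0.006, 0.027]
force: [-1.2, -0.1, -1.3]
grip_width: 0.0486
grip_force: 20.0
time_s: 44.12
ee_pos: [0.551, -0.2017, 0.2462]
eef_rot: [3.141, 0.524, 0.098]
force: [-0.3, -1.1, -1.2]
grip_width: 0.0483
grip_force: 20.0
[-0.32  0.68  0.96 -0.22  1.98  1.11]
turn/10deg [-0.    0.   -0.01] shift/30mm old axes [  0.62 -15.63  -0.28] new axes [  0.65 -15.63  -0.28]
turn/10deg [-0.86 -0.   -1.49] shift/30mm old axes [ 0.01  0.09 -0.01] new axes [-0.01  0.09  0.01]
```

```bash
python3 -m inch '-1 0.04 -0.7 -0.02 0 0 0; -1 0.04 -0.93 -0.02 0 0 0; -1 0.04 -0.93 -0.02 0 0 0; -1 0.04 -0.93 -0.02 0 0 0; -1 0.04 -0.93 -0.02 0 0 0; -1 0.04 -0.93 -0.02 0 0 0; -1 0.04 -0.93 -0.02 0 0 0; -1 0.04 -0.93 -0.02 0 0 0; -1 0.04 -0.93 -0.02 0 0 0; -1 0.04 -0.93 -0.02 0 0 0'
python3 -m inch '-1 0.04 -0.93 -0.02 0 0 0; -1 0.04 -0.93 -0.02 0 0 0; -1 0.04 -0.93 -0.02 0 0 0; -1 0.04 -0.93 -0.02 0 0 0; -1 0.04 -0.93 0 0 0 0; -1 0.04 -0.93 0 0 0 0; -1 0 -0.95 0 0 0 0; -1 0 0 0 -0.43 0 -0.75; -1 0 0 0 -0.43 0 -0.75; -1 0 0 0 0 0 0'
python3 - <<'E'
from m import *
print(ctrl.get_obs()["qpos"].round(2))
plan((np.array([.5345,.268,.26]),tilt2(120,.4)))
held(.5345,.268,.14,.235)
E
```

```text
time_s: 45.38
ee_pos: [0.5369, 0.0721, 0.2472]
eef_rot: [3.14, 0.522, 0.097]
force: [0.2, -0.2, -1.7]
grip_width: 0.0489
grip_force: 20.0
time_s: 46.62
ee_pos: [0.525, 0.2674, 0.2451]
eef_rot: [-3.141, 0.523, 0.4]
force: [-0.1, 0.1, -0.8]
grip_width: 0.0484
grip_force: 20.0
[0.41 0.71 0.9  0.   2.05 1.58]
turn/10deg [ 0. -0.  0.] shift/30mm old axes [0.01 0.11 0.05] new axes [0.01 0.11 0.05]
axis at 0.1875 [ 0.5324  0.2733  0.0032 -0.0107] n 230 0.0008 [0.528 0.249 0.191] [0.56  0.294 0.235]
[(np.float64(0.14), 0), (np.float64(0.15), 0), (np.float64(0.16), 0), (np.float64(0.17), 0), (np.float64(0.18), 0), (np.float64(0.19), 41), (np.float64(0.2), 58), (np.float64(0.21), 55), (np.float64(0.22), 54), (np.float64(0.23), 22)]
```

```bash
python3 -m inch '-1 0 0.12 0 0 0 0; -1 0.45 0 0.78 0 0 0; -1 0.45 0 0.78 0 0 0; -1 0.45 0 0.78 0 0 0; -1 0.4 0 0.69 0 0 0; -1 0.3 0 0.52 0 0 0; -1 0.2 0 0.35 0 0 0; -1 0 0 0 0 0 0'
python3 -c "
from m import *
held(.5345,.268,.056,.12)"
```

```text
time_s: 47.68
ee_pos: [0.5271, 0.2623, 0.1086]
eef_rot: [3.141, 0.526, 0.398]
force: [0.0, -0.2, -0.0]
grip_width: 0.0481
grip_force: 20.0
axis at 0.088 [ 0.5356  0.2675  0.0267 -0.0024] n 149 0.0009 [0.543 0.246 0.057] [0.565 0.29  0.105]
[(np.float64(0.056), 34), (np.float64(0.066), 36), (np.float64(0.076), 31), (np.float64(0.086), 30), (np.float64(0.096), 18), (np.float64(0.106), 0), (np.float64(0.116), 0)]
```

```bash
python3 -m inch '-1 0.05 0 0.08 0 0 0; -1 0.03 0 0.05 0 0 0; -1 0 0 0 0 0 0'
```

```text
time_s: 48.1
ee_pos: [0.5273, 0.2625, 0.1045]
eef_rot: [3.141, 0.526, 0.399]
force: [0.4, -0.1, -1.7]
grip_width: 0.0483
grip_force: 20.0
```

```bash
python3 -m inch '-1 0.025 0 0.04 0 0 0; -1 0.02 0 0.03 0 0 0; -1 0 0 0 0 0 0'
```

```text
time_s: 48.48
ee_pos: [0.5275, 0.2626, 0.1027]
eef_rot: [3.141, 0.525, 0.399]
force: [-1.6, 0.6, 5.5]
grip_width: 0.0478
grip_force: 20.0
```

Contact. Release, back off, and look.

```bash
python3 -m inch '0.1 0 0 0 0 0 0; 0.25 0 0 0 0 0 0; 0.36 0 0 0 0 0 0; 0.36 0 0 0 0 0 0; 0.36 0 0 -0.6 0 0 0; 0.36 0 0 -0.9 0 0 0; 0.36 0 0 -0.9 0 0 0; 0.36 -0.4 0 -0.7 0 0 0; 0.36 -0.5 0 -0.8 0 0 0; 0.36 -0.5 0 -0.8 0 0 0'
python3 -m inch '0.36 -0.4 0 -0.3 0 0 0; 0.36 0 0 0 0 0 0'
python3 - <<'E'
from m import *
for n,(W,I,c) in pts().items():
    for k,x,y in(("peg3",.535,.268),("peg1",.53,.091)):
        P=W[box(W,(x-.04,x+.04),(y-.04,y+.04),(.132,.15))];print(n,k,len(P),((P.min(0)+P.max(0))/2).round(4) if len(P) else "",np.median(P[:,2]) if len(P) else "")
    dk=box(W,(.40,.60),(.35,.46),(.07,.088))&(I.max(1)<60);P=W[dk]
    if len(P)>20: mu=P.mean(0);_,_,v=np.linalg.svd(P-mu);print(n,"handle",mu.round(4),v[0].round(3),len(P))
    cv2.imwrite(f"pics/{n}8.png",cv2.resize(c["img"],(784,588)))
print(ctrl.get_obs()["qpos"].round(2))
plan((np.array([.507,.430,.18]),down(1.50)),(np.array([.507,.430,.076]),down(1.50)))
E
```

```text
time_s: 49.72
ee_pos: [0.559, 0.2759, 0.2458]
eef_rot: [3.141, 0.526, 0.399]
force: [0.4, -0.4, -0.9]
grip_width: 0.0643
grip_force: 0.0
time_s: 49.98
ee_pos: [0.5536, 0.2737, 0.2593]
eef_rot: [3.141, 0.524, 0.399]
force: [0.9, 0.1, 0.0]
grip_width: 0.0639
grip_force: 0.0
scene peg3 248 [0.5355 0.2679 0.1378] 0.13945275560020126
scene peg1 231 [0.5313 0.0909 0.1373] 0.13903939923803085
scene handle [0.5089 0.432  0.0774] [0.065 0.998 0.008] 113
top peg3 45 [0.5411 0.2507 0.1375] 0.13938639146178908
top peg1 218 [0.5296 0.0909 0.1386] 0.13931059289035286
[ 0.4   0.8   0.74 -0.    2.13  1.57]
turn/10deg [-1.66  2.71 -6.15] shift/30mm old axes [ 2.14 -5.41  2.48] new axes [ 5.09 -1.91  3.22]
turn/10deg [0. 0. 0.] shift/30mm old axes [ 0.   -0.    3.47] new axes [ 0.   -0.    3.47]
```

View pics/scene8.png

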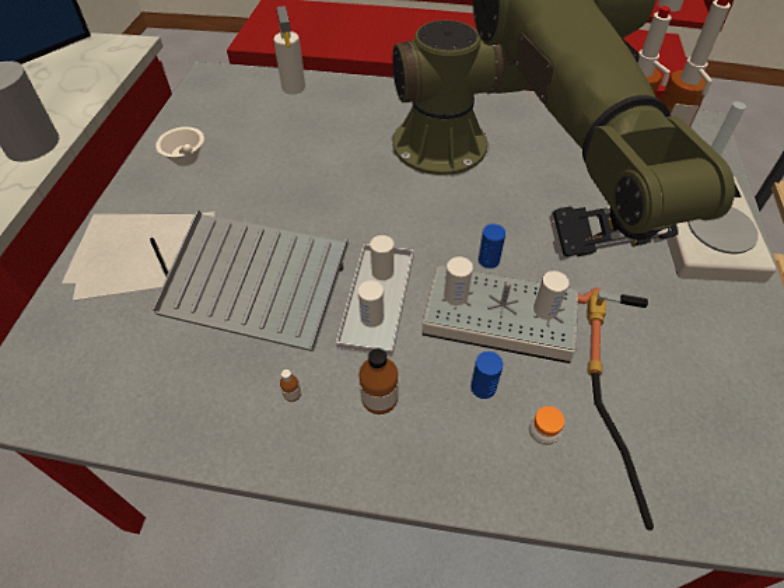

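All four beakers are in place: pegs 1 and 3 at (458,282) and (552,296), tops at 0.139 m, and the two dry ones in the tray. Nothing else has moved, and the valve is still shut. Now I open it.

```bash
python3 -m inch '-0.1 0 0 0 -0.24 0.39 -0.88; -0.1 0 0 0 -0.24 0.39 -0.88; -0.1 0 0 0 -0.24 0.39 -0.88; -0.1 0 0 0 -0.24 0.39 -0.88; -0.1 0 0 0 -0.24 0.39 -0.88; -0.1 0 0 0 -0.24 0.39 -0.88; -0.1 0 0 0 -0.22 0.37 -0.87; -0.1 0.7 -0.3 0 0 0 0; -0.1 0.9 -0.35 0 0 0 0; -0.1 0.9 -0.35 0 0 0 0'
python3 -m inch '-0.1 0.9 -0.35 0 0 0 0; -0.1 0.9 -0.3 0.4 0 0 0; -0.1 0.79 -0.26 0.6 0 0 0; -0.1 0 0 0.6 0 0 0; -0.1 0 0 0 0 0 0; -0.1 0 0 0 0 0 0'
python3 -c "
from m import *
plan((np.array([.507,.430,.076]),down(1.505)))"
```

```text
time_s: 51.32
ee_pos: [0.5282, 0.3523, 0.2576]
eef_rot: [3.141, 0.003, 1.498]
force: [0.2, 0.1, 0.5]
grip_width: 0.0422
grip_force: 0.0
time_s: 52.08
ee_pos: [0.508, 0.4294, 0.2111]
eef_rot: [3.139, 0.001, 1.499]
force: [0.0, -0.5, -0.6]
grip_width: 0.0424
grip_force: 0.0
turn/10deg [ 0.02  0.   -0.04] shift/30mm old axes [ 0.02 -0.05  5.13] new axes [ 0.02 -0.03  5.13]
```

```bash
python3 -m inch '-0.1 0 -0.04 0.9 0 0 0; -0.1 0 0 0.9 0 0 0; -0.1 0 0 0.9 0 0 0; -0.1 0 0 0.9 0 0 0; -0.1 0 0 0.9 0 0 0; -0.1 0 0 0.6 0 0 0; -0.1 0 0 0 0 0 0; -1 0 0 0 0 0 0; -1 0 0 0 0 0 0; -1 0 0 0 0 0 0' 10
python3 -m inch '-1 -0.03 -0.347 0 0 0 -1; -1 -0.03 -0.347 0 0 0 -1; -1 -0.03 -0.347 0 0 0 -1; -1 0 0 0 0 0 0'
python3 -m inch '-1 -0.03 -0.347 0 0 0 -1; -1 -0.03 -0.347 0 0 0 -1; -1 -0.03 -0.347 0 0 0 -1; -1 0 0 0 0 0 0'
python3 -m inch '-1 -0.03 -0.347 0 0 0 -1; -1 -0.03 -0.347 0 0 0 -1; -1 -0.02 -0.28 0 0 0 -0.8; -1 0 0 0 0 0 0'
```

```text
time_s: 53.32
ee_pos: [0.5056, 0.4303, 0.0582]
eef_rot: [3.141, 0.001, 1.5]
force: [-20.3, -1.4, 12.6]
grip_width: 0.0166
grip_force: 10.0
time_s: 53.82
ee_pos: [0.4756, 0.4245, 0.0582]
eef_rot: [3.14, 0.001, 2.023]
force: [-6.0, 1.5, 3.8]
grip_width: 0.016
grip_force: 10.0
time_s: 54.32
ee_pos: [0.4522, 0.4041, 0.0581]
eef_rot: [3.141, 0.002, 2.545]
force: [-7.8, 1.9, 6.6]
grip_width: 0.0157
grip_force: 10.0
time_s: 54.82
ee_pos: [0.4426, 0.3765, 0.0581]
eef_rot: [-3.141, 0.002, 3.033]
force: [-6.3, -0.1, 6.7]
grip_width: 0.0162
grip_force: 10.0
```

```bash
python3 -m inch '-1 0 -0.14 0 0 0 -0.35; -1 0 0 0 0 0 0'
python3 -m inch '-1 0 -0.08 0 0 0 -0.1; -1 0 0 0 0 0 0'
```

```text
time_s: 55.08
ee_pos: [0.4426, 0.3745, 0.0581]
eef_rot: [3.138, 0.004, 3.093]
force: [-1.7, 15.4, -1.6]
grip_width: 0.0156
grip_force: 10.0
time_s: 55.32
ee_pos: [0.4427, 0.3726, 0.0582]
eef_rot: [3.137, 0.004, 3.11]
force: [-0.1, 19.4, -3.2]
grip_width: 0.0202
grip_force: 10.0
```

Reached the stop. Release, rise and check.

```bash
python3 -m inch '-0.2 0 0 0 0 0 0; -0.2 0 0 0 0 0 0; -0.2 0 0 0 0 0 0; -0.2 0 0 -0.8 0 0 0; -0.2 0 0 -1 0 0 0; -0.2 0 0 -1 0 0 0; -0.2 0 0 -1 0 0 0; -0.2 -0.5 0 -1 0 0 0; -0.2 0.9 0.5 -0.5 0 0 0; -0.2 0.9 0.5 0 0 0 0'
python3 -m inch '-0.2 0.9 0.5 0 0 0 0; -0.2 0.9 0.5 0 0 0 0; -0.2 0 0 0 0 0 0; -0.2 0 0 0 0 0 0'
python3 - <<'E'
from m import *
for n,(W,I,c) in pts().items():
    for k,x,y in(("peg3",.535,.268),("peg1",.53,.091)):
        P=W[box(W,(x-.04,x+.04),(y-.04,y+.04),(.132,.15))];print(n,k,len(P),np.median(P[:,2]) if len(P) else "")
    dk=box(W,(.40,.60),(.34,.46),(.07,.088))&(I.max(1)<60);P=W[dk]
    if len(P)>20: mu=P.mean(0);_,_,v=np.linalg.svd(P-mu);v=v[0]*-np.sign(v[0][0]);print(n,"handle",mu.round(4),np.arctan2(v[1],v[0]).round(3),len(P))
    cv2.imwrite(f"pics/{n}9.png",cv2.resize(c["img"],(784,588)))
E
```

```text
time_s: 56.58
ee_pos: [0.4037, 0.4014, 0.2175]
eef_rot: [3.141, 0.004, 3.112]
force: [0.7, 0.2, -0.4]
grip_width: 0.0375
grip_force: 0.0
time_s: 57.08
ee_pos: [0.351, 0.4322, 0.2162]
eef_rot: [-3.14, 0.003, 3.114]
force: [1.0, 0.2, -0.2]
grip_width: 0.0375
grip_force: 0.0
scene peg3 245 0.13950595038136354
scene peg1 235 0.1391118141759637
scene handle [0.4463 0.375  0.0785] 3.068 93
top peg3 228 0.13954439821818476
top peg1 220 0.13931269019772635
top handle [0.4412 0.3726 0.0785] 3.101 89
```

View pics/scene9.png

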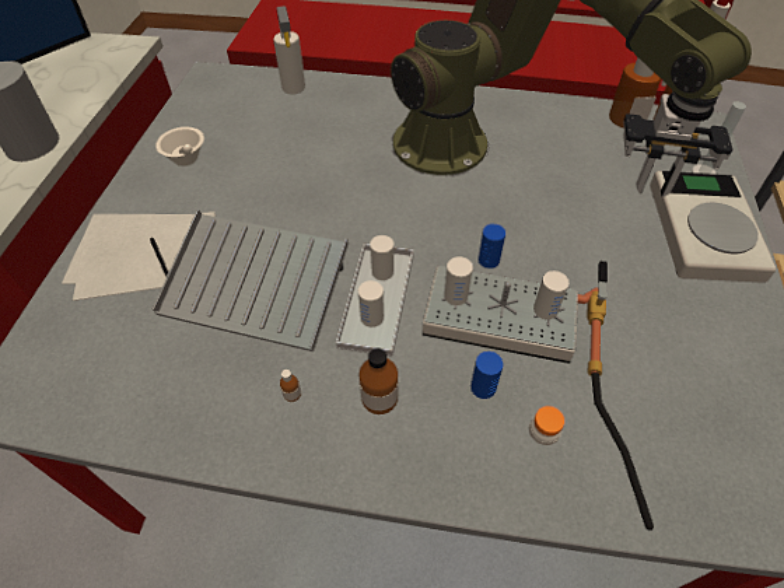

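The handle at (602,280) now lies along the pipe at about 3.085 rad, against an expected stop of 3.08. Everything else is in place, so I'm handing in.

```bash
python3 -c "
from station import ticket
print(ticket.hand_in())"
```

```text
the job is handed in; nothing more can be done
None
```

The job is done and handed in: I shut the air, stood both dry beakers mouth down in the tray, seated both rinsed beakers on pegs 1 and 3, and turned the air fully on again at 57 s, with the bottles and jar undisturbed.

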